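Lay out the soldering bench from the stacked blocks

ROBOT

A 7-joint arm with a two-finger parallel gripper is mounted at the origin on the work surface. World frame = base frame: x ahead of the robot, y to its left, z up, the work surface at z = 0. Lengths are in m, angles in rad, forces in N, time in s.
With the tool pointing down it reaches from about 0.425 to 0.875 m from the base axis. Payload 8.4 kg.
Tool frame: the origin (TCP) lies at the very end of the fingers, on their centre line; the grasp point (between the pads) lies 19 mm behind it (pinch_z is the distance from the TCP to the grasp point, in m); z points along the fingers, y is the direction in which the jaws open and shut (so a half turn about z gives the same grasp; the last joint's range is limited). The gripper opens to 85 mm and grips with 20 to 120 N. Pads are 22 mm wide; open, the fingers measure 114 mm over their backs; the gripper's body (76 mm by 85 mm) begins 54 mm behind the grasp point. The pads swing forward as they close: fully open they stand 13 mm farther back than shut.
Start: joints at [-1.334, 0.333, 0.04, 1.465, -0.013, 1.343, -0.059], TCP at [0.214, 0.614, 0.231] pointing down, gripper open.
Joint ranges: [-2.58, 2.58], [-0.38, 2.09], [-1.3, 1.39], [0.25, 2.4], [-1.5, 4.64], [0.08, 2.09], [-2.65, 2.65]. Speed limits (rad/s): [2.22, 2.22, 2.79, 2.79, 3.14, 3.14, 3.14].

INTERFACE

Orientations are given as a unit quaternion [x, y, z, w].
In Python, from rig import read_state, get_image, get_calibration, close_job, pinch_z gives the robot as it stands.
- The arm moves only by the tool move_arm, never from a script. Its argument "motion" is a list of rows, each a list of 7 numbers: the shift along the tool's x, y, z scaled (see below), then the turn, a rotation vector about the tool's x, y, z scaled (see below), then the finger opening in mm, from 0 to 85.4. In form: [[dx, dy, dz, rx, ry, rz, jaw], ...]. A call has 1 to 5 rows; each row is the pose to reach, as a shift and turn from the pose commanded when the call began, along the tool's axes at that moment, turning the shorter way round; what a row does not reach only later rows make up. The controller multiplies each number of a shift by 750 mm and each number of a turn by 180 degrees. A row lasts 1/10 s, in which the tool goes at most 50 mm and 8.59 degrees, less where a joint would pass 70% of its speed; a pose out of reach is approached as far as the arm can. A call with a number of a shift or a turn outside -1 to 1 is refused whole. A call with a gripper value outside its range is refused whole. The fingers move at their own pace and stop on an object; the grip force is fixed at half the most. Time passes only in rows, so rows that repeat a pose let the fingers close. It gives the time, the measured TCP pose, the force and the opening at its end, in the units of the state.
- read_state(): the state, without advancing time (a new reading comes with each control period).
- get_image(name): name is "scene" or "top"; returns the picture (480x640x3 uint8, red, green, blue); there is no depth.
- get_calibration(name): a dict with "fovy" (degrees; the focal length in pixels is half the picture's height over the tangent of half this angle, whatever the lens; pixels are square), "cx", "cy" (the principal point, pixels), "R" (3x3) and "t" (3): a world point X has camera coordinates R X + t. Camera axes: x right, y down, z forward; pixel columns grow to the right and rows downward; lengths in m; the calibration is good to about 2 mm. A picture is of the moment at which its call begins. get_calibration takes no time and is no camera call.
- close_job(): hands the job in, once; it reports no verdict.
The state is a dict: "t": time; "joint_positions": joint angles; "qd": joint speeds; "effort": joint torques, N m; "eef_pos": TCP position; "tool_rot": TCP orientation; "ft_force": force on the tool from outside, world axes, zero at the start; "torque": the same for the moment, N m; "finger_gap": finger opening in m.
Only numpy, scipy, OpenCV 4.12 (cv2) and the standard library are available. Lean on these libraries where they do the work, as an engineer would, in place of code of your own. Each camera call takes 0.05 s, during which the arm holds its last target.

TASK

The soldering things are stored in two piles on the kiln shelf: take the piles apart and lay the bench out for work. Put the black charcoal block down in its sheet-steel holder, the cream magnesia block in the middle of the steel turntable, the white honeycomb board in the middle of the terracotta tile with their long sides parallel, the blue flux dish in the middle of the round cork mat and the red-lidded solder tin in the little wooden tray. Everything ends flat, right way up and let go on its own place; drop nothing on the way, the ceramics chip.

Things in the scene. Friction and masses are not known exactly. Their poses are not given: they have to be found in the camera images.
- charcoal: Matt black charcoal block, 120 x 56 x 30 mm, 0.1 kg. Origin: centre of its underside; x along the 120 mm, z up. Starts on the kiln shelf (fixed beige slab, 136 x 184 x 8 mm, on the bench) side by side with the magnesia block, either way round, centres 112 mm apart, gap 54 mm. One of the two carries the honeycomb board with the flux dish on it, the other the solder tin.
- magnesia: Cream magnesia soldering block with two brown scorch spots, 120 x 56 x 30 mm, about 0.13 kg. Origin: centre of its underside; x along the 120 mm, z up. Stands on the kiln shelf beside the charcoal block, with the honeycomb board or the solder tin on top of it.
- honeycomb: White ceramic honeycomb board with rows of small dark holes, 84 x 56 x 14 mm, about 0.09 kg. Origin: centre of its underside; x along the 84 mm, z up. At the start it lies flat on one of the two blocks (either one), about the same way round; the flux dish stands on it.
- flux_dish: Round blue ceramic flux dish with a white cone standing in it, 56 mm across, 24 mm tall (cone tip 26 mm), about 0.07 kg, outer wall upright above 6 mm. Origin: centre of its underside, z up. Stands on the honeycomb board at the start, about in its middle.
- solder_tin: Round closed tin, aluminium with a red lid, 54 mm across the lid (lid from 13 to 24 mm height, body below it 52 mm), 24 mm tall, about 0.06 kg. Origin: centre of its underside, z up. Stands on the block that does not carry the honeycomb board.
- holder: Place of the charcoal block: fixed dark sheet-steel holder, an open tray 144 x 80 mm outside, 140 x 76 mm inside, rim 12 mm high, sheet 2 mm thick: its inner floor lies 2 mm above its origin. Origin: centre of its underside, on the bench; x along the 144 mm, z up.
- turntable: Place of the magnesia block: fixed soldering turntable, green cast foot under a round steel disc 140 mm across with ring marks; the disc's flat top is 30 mm above the origin and turns stiffly about its upright middle if pushed round. Origin: centre of the foot's underside, on the bench, under the disc's middle.
- tile: Place of the honeycomb board: fixed red-brown terracotta fire tile, 150 x 96 x 10 mm. Origin: centre of its underside, on the bench; x along the 150 mm, z up.
- cork_mat: Place of the flux dish: fixed round cork mat, 92 mm across, 5 mm thick. Origin: centre of its underside, on the bench.
- wood_tray: Place of the solder tin: fixed small dark wooden tray, 84 x 84 mm outside, 72 x 72 mm inside, walls 6 mm thick and 14 mm high, inner floor 6 mm above its origin. Origin: centre of its underside, on the bench; sides along x and y.
Things that resemble listed ones, but are neither listed nor needed, are in the scene too. What is meant by the wood_tray is not turquoise, and is the smaller of those in its own colour.

How it is judged:
By the outcome, as a careful person would: the job done as asked, in the order asked, and still so for the second after the job is handed in, with the robot touching nothing.
It also fails if it takes over 128 s, if anything falls off the work surface, if the arm or the gripper's body presses on something with over 40 N, if the wrist force passes 120 N, or if a joint passes its speed limit or range.

## Working session

There is one attempt and no reset: what is moved stays moved. The work goes in short steps, Python scripts to look and compute and a tool call to move; the robot and the scene stay as the last step left them, time stands still between calls to the robot, and variables do not carry over. Pictures are saved under pics/ and viewed, and the job is handed in when it is done.

Besides the shell and the picture viewer there is one more tool, called after "Request:" by a JSON object that holds its "op" and its "data". move_arm: Moves the arm, as the interface text tells. Shifts and turns lie within -1 to 1; 1 stands for 750 mm of shift or 180 degrees of turn. Its arguments: {"type":"object","properties":{"motion":{"type":"array"}},"required":["motion"]}

```bash
ls; mkdir -p pics
python3 - <<'E'
from rig import *
import cv2,json
s=read_state();print({k:(v if not hasattr(v,'tolist') else v.tolist()) for k,v in s.items()});print(pinch_z)
for n in("scene","top"):
    c=get_calibration(n);print(n,c)
    cv2.imwrite(f"pics/{n}0.png",get_image(n)[:,:,::-1])
E
```

```text
pics
{'t': 0.0, 'joint_positions': [-1.3341908953818813, 0.3338896725331623, 0.039909981015346485, 1.4662986395466902, -0.013370752759448915, 1.34325922595924, -0.05851811632951139], 'qd': [0.0021247881073308615, -0.0003812378063741677, -0.0011709362522117576, -0.0007145404374727994, 0.00028543879063983274, -0.002258187901421886, 1.1116408096156633e-05], 'effort': [0.0010944061068585142, -65.85431098937988, 1.3657397031784058, -40.55569767951965, 0.016709910705685616, 0.01239878183696419, -3.637129339040257e-05], 'eef_pos': [0.21410314853920015, 0.6132465016730232, 0.23042208696045657], 'tool_rot': [0.167146064945327, 0.9859318239553092, -0.0007924353950554087, -5.9427218477077574e-05], 'ft_force': [0.6340736954348809, 0.2367430173754979, -0.12946921292242794], 'torque': [-0.020704664115237963, -0.021649346954104524, 0.027091158247231326], 'finger_gap': 0.08555346371164282}
0.0187
scene {'fovy': 53.74833563583949, 'cx': 310.7830936480529, 'cy': 239.4852031032264, 'R': array([[-0.87870927,  0.47706196, -0.01679017],
       [ 0.35566182,  0.63082938, -0.68960783],
       [-0.31839393, -0.61193642, -0.72398835]]), 't': array([ 0.5515386 , -0.08219839,  1.35548269])}
top {'fovy': 47.037276015119744, 'cx': 311.6547111948458, 'cy': 242.99791162652502, 'R': array([[ 0.02453954, -0.99959073,  0.01470314],
       [-0.98602565, -0.02662547, -0.16445215],
       [ 0.16477633, -0.01046209, -0.98627547]]), 't': array([-0.1321677 ,  0.56254207,  1.07825388])}
```

View pics/scene0.png

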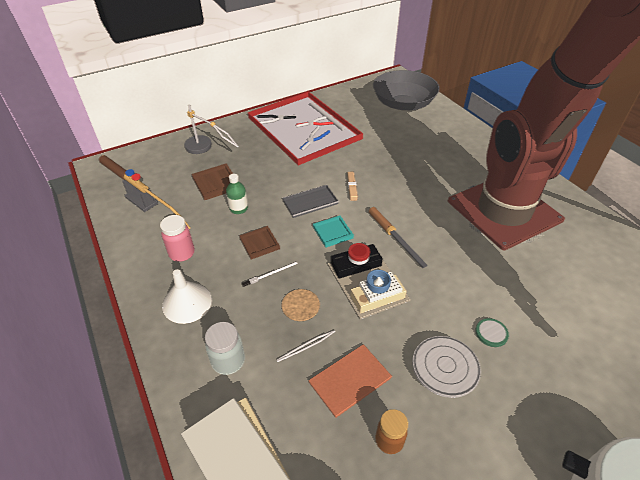

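View pics/top0.png

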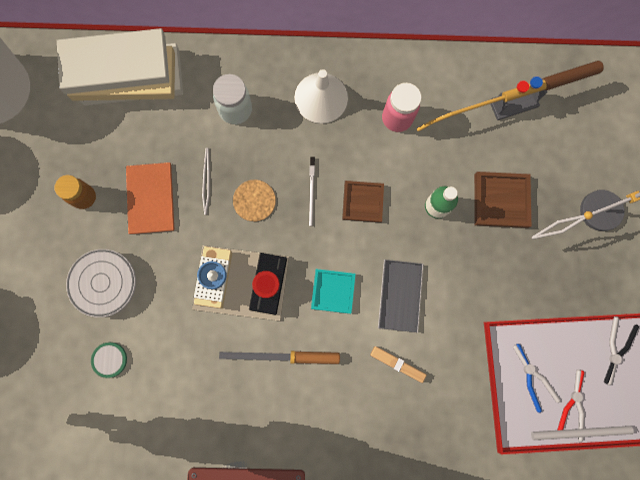

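```bash
cat > h.py <<'E'
import numpy as np,cv2
from rig import *
def K(n):
    c=get_calibration(n);f=240/np.tan(np.radians(c['fovy']/2));return f,c
def proj(n,X):
    f,c=K(n);p=np.array(c['R'])@np.asarray(X,float)+np.array(c['t']);return np.array([c['cx']+f*p[0]/p[2],c['cy']+f*p[1]/p[2]])
def back(n,u,v,z):
    f,c=K(n);R=np.array(c['R']);t=np.array(c['t']);o=-R.T@t;d=R.T@np.array([(u-c['cx'])/f,(v-c['cy'])/f,1]);return o+d*(z-o[2])/d[2]
E
python3 - <<'E'
import cv2
a=cv2.imread('pics/top0.png');
cv2.imwrite('pics/topa.png',cv2.resize(a[230:340,180:440],None,fx=3,fy=3,interpolation=cv2.INTER_CUBIC))
cv2.imwrite('pics/topb.png',cv2.resize(a[150:330,50:290],None,fx=3.3,fy=3.3,interpolation=cv2.INTER_CUBIC))
a=cv2.imread('pics/scene0.png');
cv2.imwrite('pics/scenea.png',cv2.resize(a[230:330,310:430],None,fx=5,fy=5,interpolation=cv2.INTER_CUBIC))
E
```

```text
(no output)
```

View pics/topa.png

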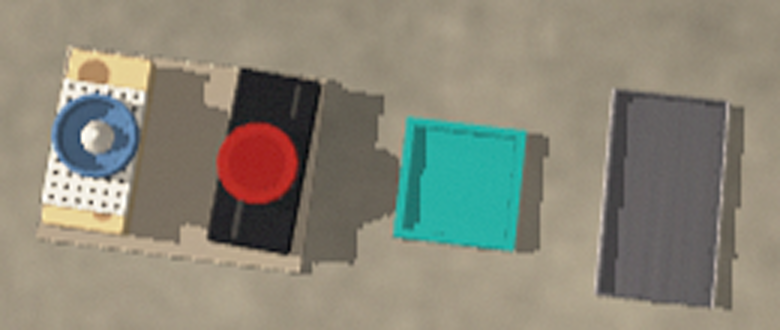

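View pics/topb.png

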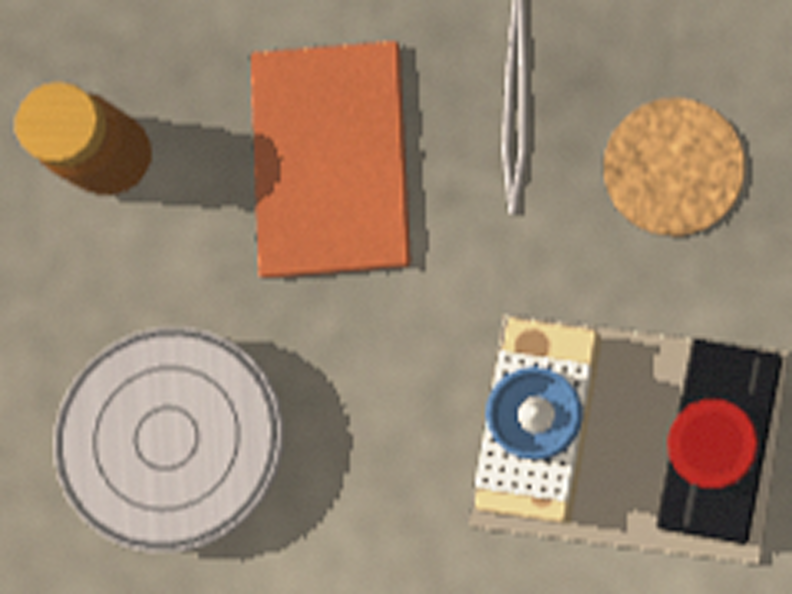

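View pics/scenea.png

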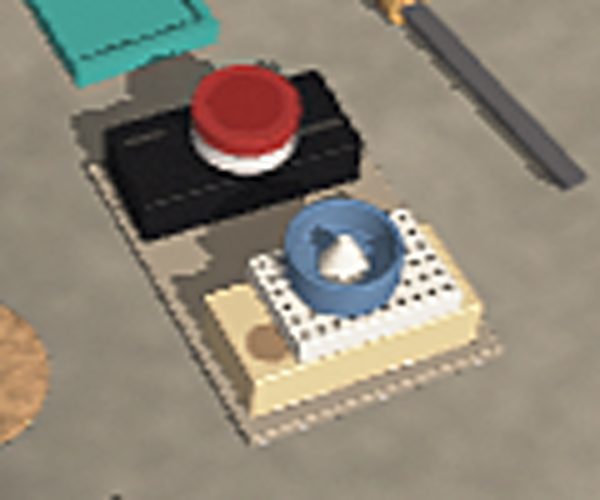

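```bash
cat > m.py <<'E'
from h import *
for n in('top','scene'):
    f,c=K(n);print(n,f,-np.array(c['R']).T@np.array(c['t']))
def quad(name,pts,z,n='top'):
    P=np.array([back(n,u,v,z)[:2] for u,v in pts]);c=P.mean(0)
    e=[np.linalg.norm(P[i]-P[(i+1)%4])*1e3 for i in range(4)]
    L=max((0,1),key=lambda i:e[i]); d=(P[(L+1)%4]-P[L])-(P[(L+3)%4]-P[(L+2)%4]);a=np.degrees(np.arctan2(d[1],d[0]))%180
    print(name,c.round(4),np.round(e,1),'ang',round(a,1))
A=lambda pts:[(180+x/3,230+y/3) for x,y in pts]
B=lambda pts:[(50+x/3.3,150+y/3.3) for x,y in pts]
quad('charcoal',A([(240,68),(322,81),(293,254),(209,240)]),.038)
quad('magnesia',A([(68,47),(152,61),(127,234),(42,220)]),.038)
quad('holder rim',A([(612,90),(729,102),(714,307),(598,295)]),.012)
quad('tile',B([(250,54),(397,41),(407,266),(261,276)]),.010)
img=cv2.imread('pics/top0.png').astype(int);b,g,r=img[...,0],img[...,1],img[...,2]
def blob(name,m,roi,z):
    x0,y0,x1,y1=roi;mm=np.zeros(m.shape,np.uint8);mm[y0:y1,x0:x1]=m[y0:y1,x0:x1]
    n,l,s,c=cv2.connectedComponentsWithStats(mm);k=1+s[1:,4].argmax();mm=(l==k).astype(np.uint8)
    ct=max(cv2.findContours(mm,0,2)[0],key=cv2.contourArea)
    h=cv2.convexHull(ct).reshape(-1,2)
    W=np.array([back('top',u,v,z)[:2]*1000 for u,v in h],np.float32)
    (cx,cy),rad=cv2.minEnclosingCircle(W);R=cv2.minAreaRect(W);E=cv2.fitEllipse(W) if len(W)>5 else None
    print(name,s[k],'circ',round(cx,1),round(cy,1),'d',round(2*rad,1),'rect',np.round(R[0],1),np.round(R[1],1),round(R[2],1),'ell',np.round(E[0],1),np.round(E[1],1))
blob('tin',(r>110)&(g<70)&(b<70),(240,260,290,310),.062)
blob('dish',(b>r+30),(190,250,235,300),.076)
blob('cork',(r>b+45),(225,175,285,225),.005)
blob('tile',(r>b+80),(115,155,182,240),.010)
blob('tray',(r<125)&(r>b+20),(338,175,390,228),.014)
blob('bigtray',(r<125)&(r>b+20),(470,168,538,230),.014)
blob('turnt',(abs(r-b)<16)&(r>110),(60,245,140,320),.030)
E
python3 m.py
```

```text
top 551.4715701992507 [ 0.38025353 -0.10585487  1.15790988]
scene 473.59492613736455 [0.94545436 0.61820429 0.93392945]
charcoal [ 0.4819 -0.0325] [ 56.8 118.7  57.2 118.3] ang 172.3
magnesia [0.4927 0.0822] [ 58.3 118.4  58.  118.6] ang 174.7
holder rim [ 0.4654 -0.3066] [ 82.3 142.4  79.9 142.4] ang 175.8
tile [0.6601 0.2294] [ 95.5 150.   92.8 147.7] ang 6.8
tin [253 271  26  27 568] circ 478.5 -27.4 d 54.0 rect [478.4 -27.8] [51.9 49.7] 2.0 ell [478.4 -27.5] [52.3 53.7]
dish [197 261  29  28 527] circ 492.7 78.4 d 57.1 rect [493.   78.9] [53.5 54.9] 2.9 ell [492.6  78.6] [53.8 56.7]
cork [ 233  179   43   43 1430] circ 663.3 8.4 d 93.3 rect [663.2   8.8] [91.4 90.1] 46.4 ell [663.1   8.3] [91.9 92.7]
tile [ 126  162   48   72 2928] circ 660.9 231.8 d 172.9 rect [661.4 230.9] [149.9  95.2] 6.7 ell [660.5 229.1] [113.4 220.5]
tray [ 342  181   42   42 1554] circ 664.2 -224.5 d 117.5 rect [ 664.1 -225.3] [85.5 86.4] 87.3 ell [ 665.8 -224.4] [105.  109.6]
bigtray [ 472  172   60   57 3080] circ 675.1 -524.9 d 168.3 rect [ 675.6 -522.7] [127.7 122.3] 88.5 ell [ 676.7 -527.1] [138.5 188. ]
turnt [109 251  27  65 198] circ 475.6 289.0 d 130.9 rect [477.9 266.3] [130.9  51.8] 5.8 ell [474.8 297.4] [113.  130.8]
```

```bash
cat > ov.py <<'E'
from h import *
def box(c,ang,L,W,z0,z1):
    a=np.radians(ang);u=np.array([np.cos(a),np.sin(a)]);v=np.array([-u[1],u[0]])
    P=[np.array(c)+s*L/2*u+t*W/2*v for s,t in((1,1),(1,-1),(-1,-1),(-1,1))]
    E=[]
    for z in(z0,z1):
        for i in range(4):E.append(([*P[i],z],[*P[(i+1)%4],z]))
    for i in range(4):E.append(([*P[i],z0],[*P[i],z1]))
    return E
def circ(c,d,z):
    t=np.linspace(0,2*np.pi,41);p=[[c[0]+d/2*np.cos(a),c[1]+d/2*np.sin(a),z] for a in t];return list(zip(p[:-1],p[1:]))
def draw(src,n,items,roi,s,out):
    x0,y0,x1,y1=roi;a=cv2.imread(src)[y0:y1,x0:x1];a=cv2.resize(a,None,fx=s,fy=s,interpolation=cv2.INTER_CUBIC)
    for col,E in items:
        for p,q in E:
            f=lambda X:tuple(int(round(k)) for k in ((proj(n,X)-[x0,y0]+.5)*s))
            cv2.line(a,f(p),f(q),col,1,cv2.LINE_AA)
    cv2.imwrite(out,a)
E
cat > o1.py <<'E'
from ov import *
G=(0,255,0);M=(255,0,255);C=(255,255,0)
th=173.3
mid=np.array([.4860,.0235]);a=np.radians(th);v=np.array([-np.sin(a),np.cos(a)])
ch=mid+.056*v;mg=mid-.056*v
print(ch,mg)
it=[(G,box(ch,th,.12,.056,.008,.038)),(M,box(mg,th,.12,.056,.008,.038)),(C,box(mid,th,.136,.184,0,.008)),
(G,circ((.4784,-.0276),.054,.062)),(G,circ((.4927,.0786),.056,.076)),(C,circ((.663,.0084),.092,.005)),(G,box((.6605,.230),6.7,.15,.096,0,.01)),
(G,box((.4655,-.3055),175.8,.144,.08,0,.012)),(G,box((.6645,-.2250),177.5,.084,.084,0,.014)),(C,circ((.477,.305),.14,.03))]
draw('pics/top0.png','top',it,(180,235,300,330),6,'pics/o1.png')
draw('pics/scene0.png','scene',it,(310,225,430,325),6,'pics/o2.png')
draw('pics/top0.png','top',it,(60,150,200,325),3.4,'pics/o3.png')
draw('pics/top0.png','top',it,(230,170,440,340),3.5,'pics/o4.png')
E
python3 o1.py
```

```text
[ 0.47946644 -0.03211756] [0.49253356 0.07911756]
```

View pics/o1.png

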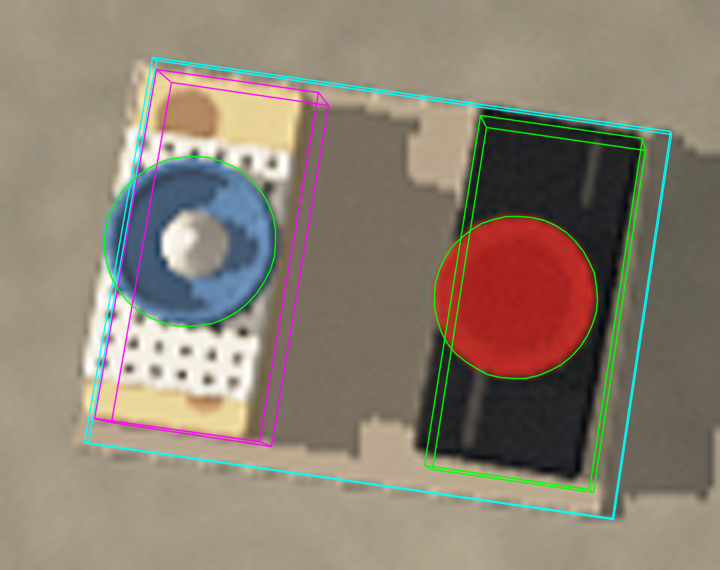

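View pics/o2.png

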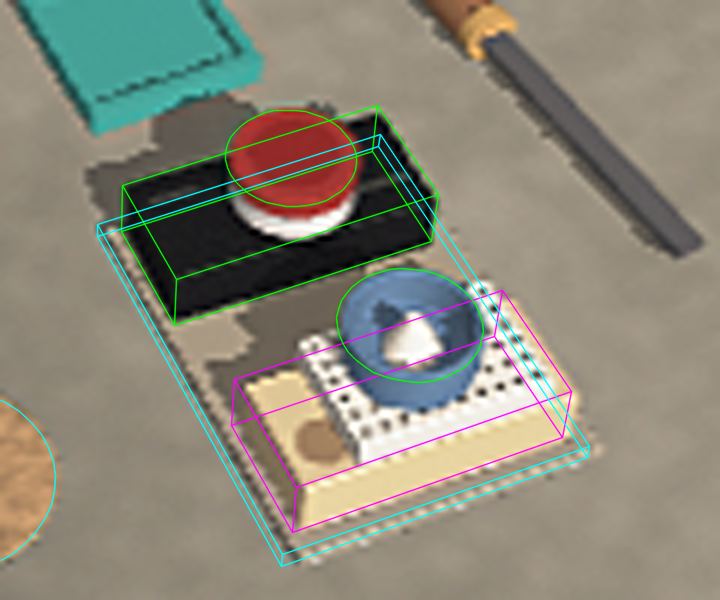

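View pics/o3.png

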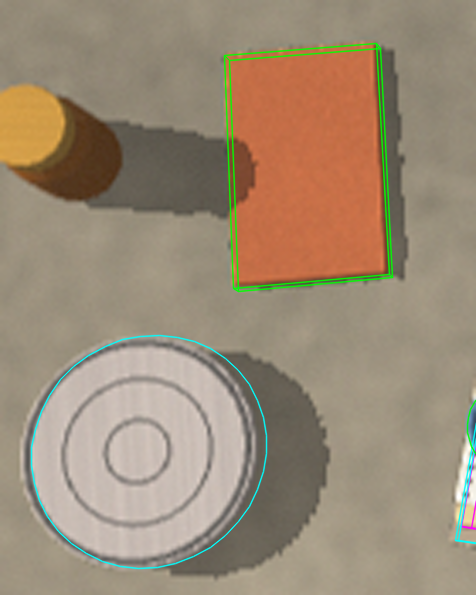

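View pics/o4.png

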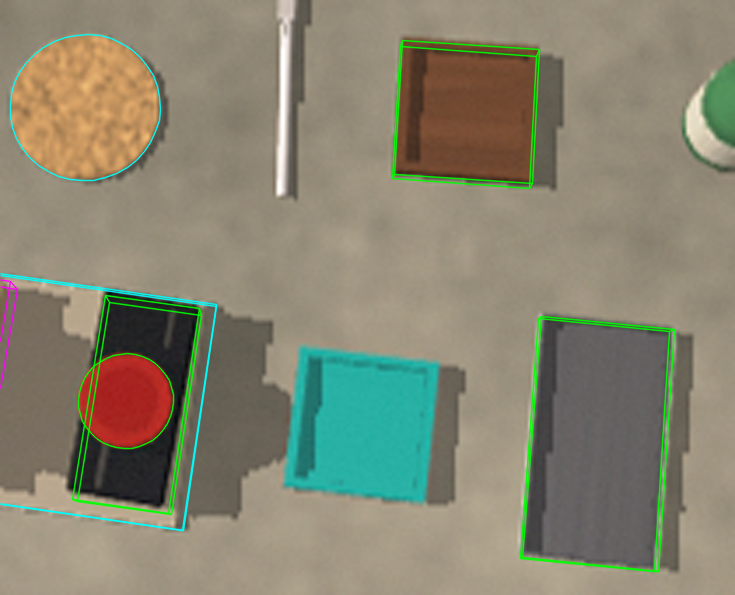

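```bash
cat > fit.py <<'E'
from ov import *
from scipy.optimize import least_squares
T=lambda x,y:('top',(180+x/6-.5,235+y/6-.5)); S=lambda x,y:('scene',(310+x/6-.5,225+y/6-.5))
L,W=.12,.056
# corner local (sx,sy) with x axis along tool-x dir(~173deg => -x world: image-down in top), y axis ~ -y world
def fit(name,obs):
    def res(p,full=False):
        a=p[2];u=np.array([np.cos(a),np.sin(a)]);v=np.array([-u[1],u[0]]);r=[]
        for (n,px),(sx,sy,z) in obs:
            q=p[:2]+sx*L/2*u+sy*W/2*v;r+=list(proj(n,[*q,z])-px)
        return np.array(r)
    o=least_squares(res,[.485,.02,np.radians(173)],loss='soft_l1');print(name,o.x[:2].round(4),np.degrees(o.x[2]).round(2),res(o.x).round(1).reshape(-1,2).tolist())
t=.038;b=.008
ct=[(T(478,105),(-1,-1,t)),(T(645,135),(-1,1,t)),(T(583,480),(1,1,t)),(T(418,450),(1,-1,t))]
cs=[(S(122,187),(-1,1,t)),(S(176,325),(-1,-1,b)),(S(437,197),(1,-1,t)),(S(378,111),(1,1,t))]
ct=[(o,(sx,sy,z)) for o,(sx,sy,z) in ct]
mt=[(T(137,60),(-1,-1,t)),(T(304,90),(-1,1,t)),(T(248,437),(1,1,t)),(T(82,410),(1,-1,t))]
ms=[(S(303,532),(-1,-1,b)),(S(578,397),(1,-1,t)),(S(303,488),(-1,-1,t)),(S(238,383),(-1,1,t)),(S(574,435),(1,-1,b))]
for s in(-1,1):
    f=lambda O:[(o,(sx,s*sy,z)) for o,(sx,sy,z) in O]
    fit('ct',f(ct));fit('cs',f(cs));fit('c',f(ct+cs));fit('mt',f(mt));fit('ms',f(ms));fit('m',f(mt+ms))
E
python3 fit.py
```

```text
ct [ 0.483  -0.0478] 193.03 [[24.9, -0.3], [-29.8, 0.1], [-8.4, 0.4], [46.4, -0.2]]
cs [ 0.4809 -0.0316] 123.69 [[-0.4, 0.1], [-0.2, -29.5], [-0.2, -0.3], [1.0, 29.4]]
c [ 0.4832 -0.0555] 192.0 [[29.2, -0.2], [-25.5, -0.3], [-5.1, 0.3], [49.8, 0.2], [10.3, 13.2], [-13.9, -14.8], [-23.3, -23.7], [1.8, 2.3]]Traceback (most recent call last):
  File "fit.py", line 21, in <module>
    fit('ct',f(ct));fit('cs',f(cs));fit('c',f(ct+cs));fit('mt',f(mt));fit('ms',f(ms));fit('m',f(mt+ms))
                                                      ~~~^^^^^^^^^^^^
  File "fit.py", line 12, in fit
    o=least_squares(res,[.485,.02,np.radians(173)],loss='soft_l1');print(name,o.x[:2].round(4),np.degrees(o.x[2]).round(2),res(o.x).round(1).reshape(-1,2).tolist())
    return func(*args, **kwargs)
    result = trf(vector_fun.fun, vector_fun.jac, x0, f0, J0, lb, ub, ftol, xtol,
                 gtol, max_nfev, x_scale, loss_function, tr_solver,
                 tr_options.copy(), verbose, callback=callback_wrapped)
    return trf_no_bounds(
        fun, jac, x0, f0, J0, ftol, xtol, gtol, max_nfev, x_scale,
 
[... 892 characters left out ...]
                   ~~~~~~~~^^^^^^^^^^^^^^^^^^^^^^^^^^^^^^
    return np.atleast_1d(self.fun(x))
                         ~~~~~~~~^^^
    return self.f(x, *self.args, **self.kwargs)
           ~~~~~~^^^^^^^^^^^^^^^^^^^^^^^^^^^^^^
  File "fit.py", line 10, in res
    q=p[:2]+sx*L/2*u+sy*W/2*v;r+=list(proj(n,[*q,z])-px)
                                      ~~~~^^^^^^^^^^
  File "h.py", line 6, in proj
    f,c=K(n);p=np.array(c['R'])@np.asarray(X,float)+np.array(c['t']);return np.array([c['cx']+f*p[0]/p[2],c['cy']+f*p[1]/p[2]])
        ~^^^
  File "h.py", line 4, in K
    c=get_calibration(n);f=240/np.tan(np.radians(c['fovy']/2));return f,c
ValueError: time passes only in moves, steps and waits
```

```bash
sed -i 's/^def K(n):/_C={}\ndef K(n):\n    if n in _C: return _C[n]/; s/;return f,c$/;_C[n]=(f,c);return f,c/' h.py; sed -i 's/for s in(-1,1)/for s in(1,)/' fit.py; head -8 h.py; python3 fit.py
```

```text
import numpy as np,cv2
from rig import *
_C={}
def K(n):
    if n in _C: return _C[n]
    c=get_calibration(n);f=240/np.tan(np.radians(c['fovy']/2));_C[n]=(f,c);return f,c
def proj(n,X):
    f,c=K(n);p=np.array(c['R'])@np.asarray(X,float)+np.array(c['t']);return np.array([c['cx']+f*p[0]/p[2],c['cy']+f*p[1]/p[2]])
ct [ 0.4826 -0.0312] 171.97 [[0.6, -0.1], [-0.3, -0.6], [-0.2, 0.1], [-0.1, 0.5]]
cs [ 0.4801 -0.0308] 172.94 [[0.0, -0.1], [-0.3, 0.4], [0.2, 0.1], [0.0, -0.6]]
c [ 0.4817 -0.0309] 172.25 [[0.3, 0.4], [-0.6, -0.2], [-0.2, 0.5], [-0.1, 1.1], [-0.5, -0.1], [-1.1, 0.4], [-0.3, 0.6], [-0.3, -0.2]]
mt [0.4943 0.0838] 173.68 [[0.7, 0.6], [-0.2, -0.8], [-0.3, -0.3], [-0.1, 0.4]]
ms [0.4902 0.0814] 173.43 [[-0.5, 0.3], [0.2, -0.8], [0.2, 0.1], [0.7, -0.3], [-0.7, 0.5]]
m [0.4926 0.0831] 173.69 [[1.0, 1.4], [0.1, 0.1], [0.0, 0.6], [0.2, 1.3], [-0.9, 1.3], [-0.2, 0.0], [-0.1, 1.1], [0.2, 0.7], [-1.1, 1.3]]
```

```bash
cat > go.py <<'E'
import sys,numpy as np
from rig import read_state
from scipy.spatial.transform import Rotation as R
def plan(x,y,z,yaw):
    s=read_state();r=R.from_quat(s['tool_rot']);p=np.array(s['eef_pos'])
    a=np.radians(yaw);T=R.from_matrix(np.array([[np.cos(a),np.sin(a),0],[np.sin(a),-np.cos(a),0],[0,0,-1]]))
    d=r.inv().apply(np.array([x,y,z])-p);w=(r.inv()*T).as_rotvec()
    M=r.as_matrix();print('t',round(s['t'],2),'p',p.round(4),'yaw',round(np.degrees(np.arctan2(M[1,0],M[0,0]))%360,1),'gap',round(s['finger_gap']*1e3,1),'F',np.round(s['ft_force'],1),'j',np.round(s['joint_positions'],2))
    print('dist mm',round(np.linalg.norm(d)*1e3,1),'deg',round(np.degrees(np.linalg.norm(w)),1))
    print('row',np.round(np.r_[d/.75,w/np.pi],4).tolist())
plan(*map(float,sys.argv[1:5]))
E
python3 go.py .4925 .0785 .15 173.5
```

```text
t 0.1 p [0.2141 0.6133 0.2305] yaw 160.8 gap 85.4 F [ 0.8 -0.8 -0.3] j [-1.33  0.33  0.04  1.47 -0.01  1.34 -0.06]
dist mm 608.3 deg 12.7
row [-0.5855, -0.5507, 0.1082, -0.0005, -0.0, -0.0708]
```

Request:
{"op": "move_arm", "data": {"motion": [[-0.5855,-0.5507,0.1082,0,0,-0.0708,85],[-0.5855,-0.5507,0.1082,0,0,-0.0708,85],[-0.5855,-0.5507,0.1082,0,0,-0.0708,85],[-0.5855,-0.5507,0.1082,0,0,-0.0708,85],[-0.5855,-0.5507,0.1082,0,0,-0.0708,85]]}}

```text
t: 0.6
eef_pos: [0.3292, 0.3918, 0.1975]
tool_rot: [0.057, 0.998, -0.0, -0.0]
ft_force: [1.1, -0.1, 0.5]
finger_gap: 0.085
```

```bash
python3 go.py .4925 .0785 .13 173.5
```

```text
t 0.6 p [0.3292 0.3918 0.1975] yaw 173.5 gap 85.0 F [ 1.1 -0.1  0.5] j [-1.08  0.07  0.12  1.85 -0.01  1.22  0.51]
dist mm 359.7 deg 0.0
row [-0.2637, -0.3904, 0.09, -0.0001, -0.0001, 0.0]
```

Request:
{"op": "move_arm", "data": {"motion": [[-0.2637,-0.3904,0.06,0,0,0,80],[-0.2637,-0.3904,0.06,0,0,0,80],[-0.2637,-0.3904,0.06,0,0,0,80],[-0.2637,-0.3904,0.06,0,0,0,80],[-0.2637,-0.3904,0.06,0,0,0,80]]}}

```text
t: 1.1
eef_pos: [0.4437, 0.172, 0.1661]
tool_rot: [0.057, 0.998, 0.0, 0.0]
ft_force: [1.2, 0.5, 0.6]
finger_gap: 0.0799
```

```bash
python3 go.py .4925 .0785 .11 173.5
```

```text
t 1.1 p [0.4437 0.172  0.1661] yaw 173.5 gap 79.9 F [1.2 0.5 0.6] j [-0.82  0.02  0.36  1.98 -0.01  1.15  1.  ]
dist mm 119.5 deg 0.0
row [-0.0788, -0.1166, 0.0748, 0.0001, 0.0, 0.0001]
```

Request:
{"op": "move_arm", "data": {"motion": [[-0.0788,-0.1166,0.04,0,0,0,76],[-0.0788,-0.1166,0.04,0,0,0,76],[-0.0788,-0.1166,0.0748,0,0,0,76],[-0.0788,-0.1166,0.0748,0,0,0,76]]}}

```text
t: 1.5
eef_pos: [0.4905, 0.0775, 0.1073]
tool_rot: [0.059, 0.998, -0.001, -0.002]
ft_force: [-0.4, 0.6, 0.1]
finger_gap: 0.0759
```

```bash
cat > snap.py <<'E'
import sys;from h import *
n=sys.argv[1];a=get_image(n)[:,:,::-1]
cv2.imwrite(f'pics/raw_{sys.argv[2]}.png',a)
x0,y0,x1,y1=map(int,sys.argv[3:7]);k=float(sys.argv[7])
cv2.imwrite(f'pics/{sys.argv[2]}.png',cv2.resize(a[y0:y1,x0:x1],None,fx=k,fy=k,interpolation=cv2.INTER_CUBIC))
E
python3 go.py .4925 .0785 .06 173.5; python3 snap.py scene s1 290 150 440 330 4;python3 snap.py top t1 150 200 320 340 4
```

```text
t 1.5 p [0.4905 0.0775 0.1073] yaw 173.3 gap 75.9 F [-0.4  0.6  0.1] j [-0.68  0.13  0.47  2.   -0.07  1.03  1.27]
dist mm 47.3 deg 0.4
row [-0.0028, 0.0018, 0.063, -0.001, -0.0014, -0.0013]
```

View pics/s1.png

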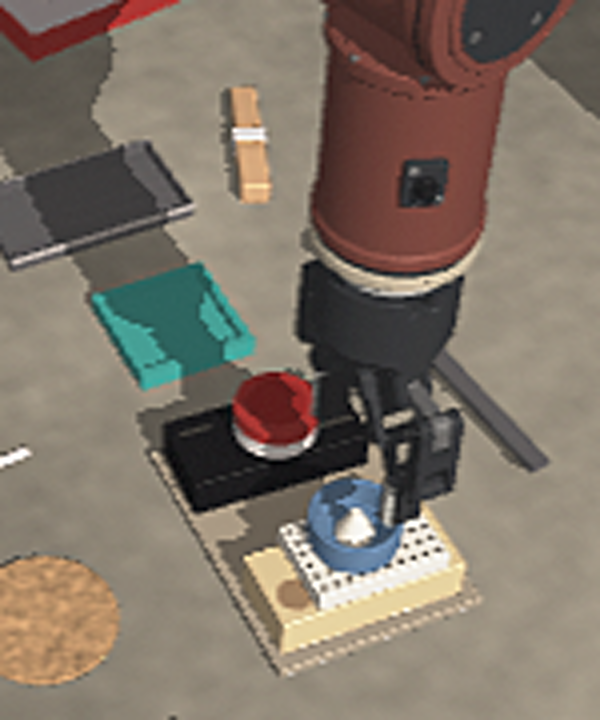

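View pics/t1.png

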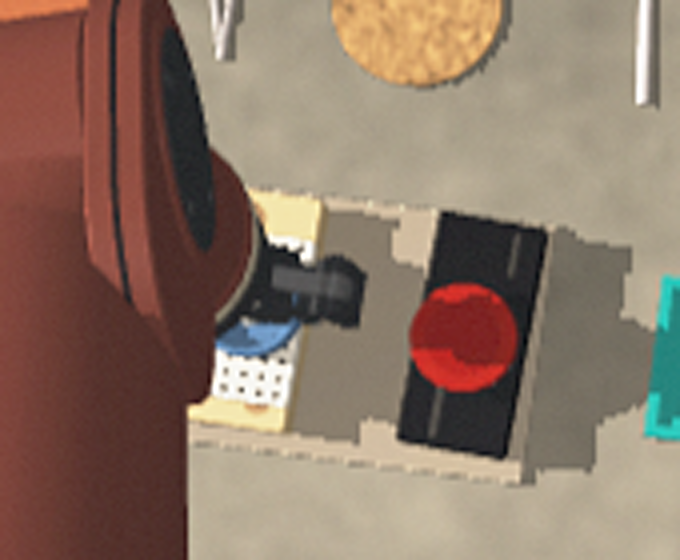

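Run:
```python
from ov import *
p=np.array([.4905,.0775]);a=np.radians(173.3);u=np.array([np.cos(a),np.sin(a)]);v=np.array([np.sin(a),-np.cos(a)])
print(v)
it=[]
for s in(1,-1):
  for z,c in((.107,(0,255,0)),(.115,(0,255,255))):
    A=p+s*.038*v-u*.011;B=p+s*.038*v+u*.011
    it.append((c,[([*A,z],[*B,z])]))
it.append(((255,0,255),circ((.4925,.0785),.056,.076)))
draw('pics/raw_s1.png','scene',it,(350,230,420,310),8,'pics/o5.png')
```

```text
[0.11667074 0.99317065]
```

View pics/o5.png

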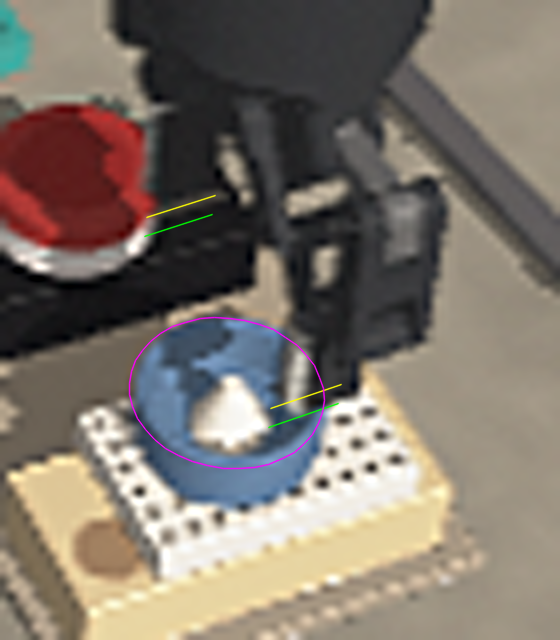

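Request:
{"op": "move_arm", "data": {"motion": [[-0.0028,0.0018,0.03,0,0,0,76],[-0.0028,0.0018,0.067,-0.001,-0.0014,-0.0013,76],[-0.0028,0.0018,0.067,-0.001,-0.0014,-0.0013,76]]}}

```text
t: 1.9
eef_pos: [0.4924, 0.0828, 0.0586]
tool_rot: [0.053, 0.999, 0.001, 0.001]
ft_force: [-0.2, -0.3, 0.1]
finger_gap: 0.0758
```

```bash
python3 go.py .4925 .0785 .056 173.5
```

```text
t 1.9 p [0.4924 0.0828 0.0586] yaw 173.9 gap 75.8 F [-0.2 -0.3  0.1] j [-0.67  0.21  0.46  2.04 -0.12  0.92  1.32]
dist mm 5.0 deg 0.4
row [-0.0008, -0.0057, 0.0034, 0.0006, 0.0003, 0.0021]
```

Request:
{"op": "move_arm", "data": {"motion": [[0,0,0,0,0,0,76],[0,0,0,0,0,0,76]]}}

```text
t: 2.1
eef_pos: [0.4953, 0.0824, 0.0618]
tool_rot: [0.054, 0.999, 0.002, 0.003]
ft_force: [-0.5, 0.3, 0.1]
finger_gap: 0.0759
```

```bash
python3 go.py .4925 .0785 .056 173.5
```

```text
t 2.1 p [0.4953 0.0824 0.0618] yaw 173.8 gap 75.9 F [-0.5  0.3  0.1] j [-0.67  0.2   0.46  2.03 -0.12  0.92  1.31]
dist mm 7.6 deg 0.5
row [0.0032, -0.0057, 0.0077, 0.0014, 0.002, 0.0016]
```

Request:
{"op": "move_arm", "data": {"motion": [[0,0,0,0,0,0,76],[0,0,0,0,0,0,76],[0,0,0,0,0,0,76]]}}

```text
t: 2.4
eef_pos: [0.4947, 0.0817, 0.0606]
tool_rot: [0.055, 0.999, 0.002, 0.003]
ft_force: [-0.1, 0.0, 0.1]
finger_gap: 0.0759
```

```bash
python3 go.py .4925 .0785 .056 173.5
```

```text
t 2.4 p [0.4947 0.0817 0.0606] yaw 173.7 gap 75.9 F [-0.1  0.   0.1] j [-0.67  0.2   0.46  2.04 -0.12  0.92  1.32]
dist mm 6.0 deg 0.4
row [0.0024, -0.0045, 0.0061, 0.0011, 0.0016, 0.0013]
```

Request:
{"op": "move_arm", "data": {"motion": [[0.0024,-0.0045,0.0061,0.0011,0.0016,0.0013,76],[0.0024,-0.0045,0.0061,0.0011,0.0016,0.0013,76],[0.0024,-0.0045,0.0061,0.0011,0.0016,0.0013,76],[0.0024,-0.0045,0.0061,0.0011,0.0016,0.0013,76]]}}

```text
t: 2.8
eef_pos: [0.4922, 0.0783, 0.0554]
tool_rot: [0.057, 0.998, -0.0, -0.0]
ft_force: [0.2, -0.1, -0.8]
finger_gap: 0.0762
```

```bash
python3 go.py .4925 .0785 .056 173.5;python3 snap.py scene s2 340 210 420 320 7
```

```text
t 2.8 p [0.4922 0.0783 0.0554] yaw 173.5 gap 76.2 F [ 0.2 -0.1 -0.8] j [-0.67  0.21  0.46  2.04 -0.12  0.92  1.32]
dist mm 0.7 deg 0.1
row [-0.0003, 0.0002, -0.0008, -0.0002, -0.0002, -0.0]
```

View pics/s2.png

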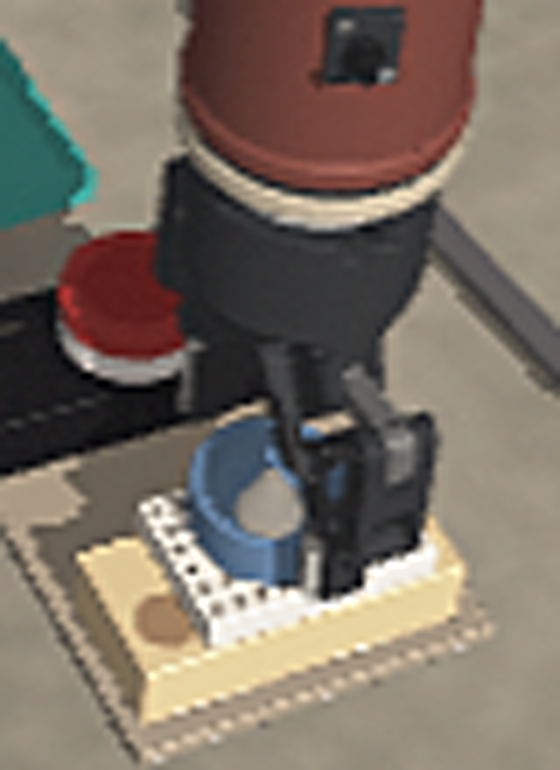

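Request:
{"op": "move_arm", "data": {"motion": [[0,0,0,0,0,0,66],[0,0,0,0,0,0,58],[0,0,0,0,0,0,52],[0,0,0,0,0,0,48],[0,0,0,0,0,0,48]]}}

```text
t: 3.35
eef_pos: [0.4925, 0.0785, 0.0559]
tool_rot: [0.057, 0.998, 0.0, -0.0]
ft_force: [-1.4, 0.4, 4.9]
finger_gap: 0.0533
```

```bash
python3 go.py .4925 .0785 .056 173.5;python3 snap.py scene s3 340 210 420 320 7
```

```text
t 3.35 p [0.4925 0.0785 0.0559] yaw 173.5 gap 53.3 F [-1.4  0.4  4.9] j [-0.67  0.21  0.46  2.04 -0.12  0.92  1.32]
dist mm 0.1 deg 0.0
row [-0.0, 0.0, -0.0001, -0.0, -0.0001, 0.0]
```

View pics/s3.png

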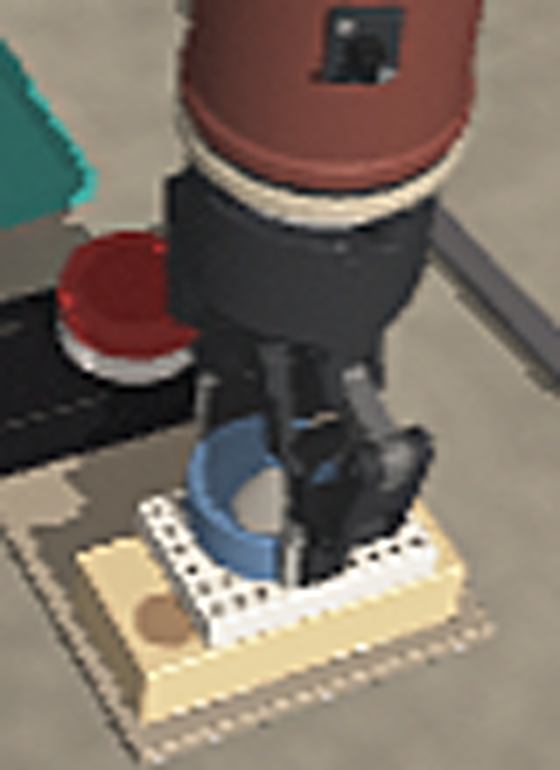

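Request:
{"op": "move_arm", "data": {"motion": [[0,0,-0.004,0,0,0,48],[0,0,-0.01,0,0,0,48],[0,0,-0.02,0,0,0,48],[0,0,-0.04,0,0,0,48],[0,0,-0.06,0,0,0,48]]}}

```text
t: 3.9
eef_pos: [0.4922, 0.0783, 0.1013]
tool_rot: [0.057, 0.998, -0.0, -0.0]
ft_force: [-0.1, -0.8, -0.2]
finger_gap: 0.0531
```

```bash
python3 go.py .6631 .0084 .13 173.5;python3 snap.py scene s4 320 180 420 320 6;python3 snap.py top t4 150 200 320 340 4
```

```text
t 3.9 p [0.4922 0.0783 0.1013] yaw 173.5 gap 53.1 F [-0.1 -0.8 -0.2] j [-0.68  0.14  0.47  2.   -0.08  1.01  1.28]
dist mm 186.9 deg 0.1
row [-0.237, -0.0668, -0.0384, -0.0002, -0.0003, -0.0]
```

View pics/s4.png

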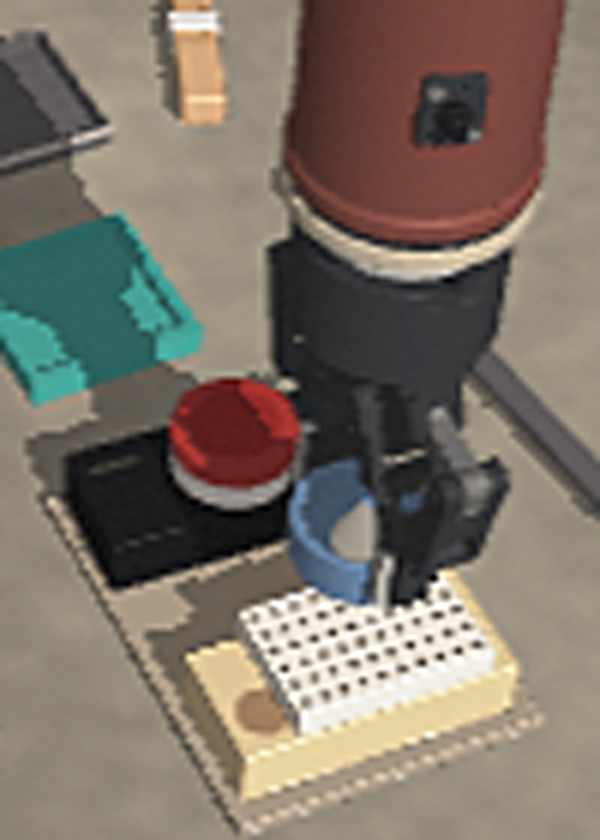

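Request:
{"op": "move_arm", "data": {"motion": [[-0.03,-0.008,-0.01,0,0,0,48],[-0.08,-0.022,0,0,0,0,48],[-0.14,-0.039,0,0,0,0,48],[-0.2,-0.056,0,0,0,0,48],[-0.237,-0.0668,0.02,0,0,0,48]]}}

```text
t: 4.5
eef_pos: [0.6668, 0.0068, 0.0862]
tool_rot: [0.057, 0.998, -0.0, 0.002]
ft_force: [0.1, 0.9, 1.0]
finger_gap: 0.0528
```

Request:
{"op": "move_arm", "data": {"motion": [[0,0,0.02,0,0,0,48],[0,0,0.03,0,0,0,48],[0,0,0.04,0,0,0,48],[0,0,0.04,0,0,0,48],[0,0,0.04,0,0,0,48]]}}

```text
t: 5.0
eef_pos: [0.6629, 0.0092, 0.0559]
tool_rot: [0.056, 0.998, 0.0, -0.0]
ft_force: [0.8, -1.7, -0.1]
finger_gap: 0.0532
```

```bash
python3 go.py .6631 .0084 .011 173.5
```

```text
t 5.0 p [0.6629 0.0092 0.0559] yaw 173.5 gap 53.2 F [ 0.8 -1.7 -0.1] j [-0.44  0.53  0.49  1.63 -0.28  1.04  1.58]
dist mm 44.9 deg 0.1
row [-0.0004, -0.0011, 0.0599, 0.0001, -0.0001, 0.0003]
```

Request:
{"op": "move_arm", "data": {"motion": [[0,-0.0011,0.02,0,0,0,48],[0,-0.0011,0.04,0,0,0,48],[0,-0.0011,0.053,0,0,0,48],[0,-0.0011,0.053,0,0,0,48],[0,-0.0011,0.053,0,0,0,48]]}}

```text
t: 5.5
eef_pos: [0.6628, 0.0076, 0.0152]
tool_rot: [0.057, 0.998, -0.0, -0.001]
ft_force: [-0.7, -0.7, -0.4]
finger_gap: 0.0531
```

```bash
python3 go.py .6631 .0084 .0095 173.5; python3 snap.py scene s5 260 210 360 340 6;python3 snap.py top t5 200 120 340 240 5
```

```text
t 5.5 p [0.6628 0.0076 0.0152] yaw 173.5 gap 53.1 F [-0.7 -0.7 -0.4] j [-0.43  0.58  0.47  1.66 -0.3   0.98  1.6 ]
dist mm 5.7 deg 0.1
row [-0.0002, 0.0011, 0.0075, -0.0002, -0.0004, -0.0]
```

View pics/s5.png

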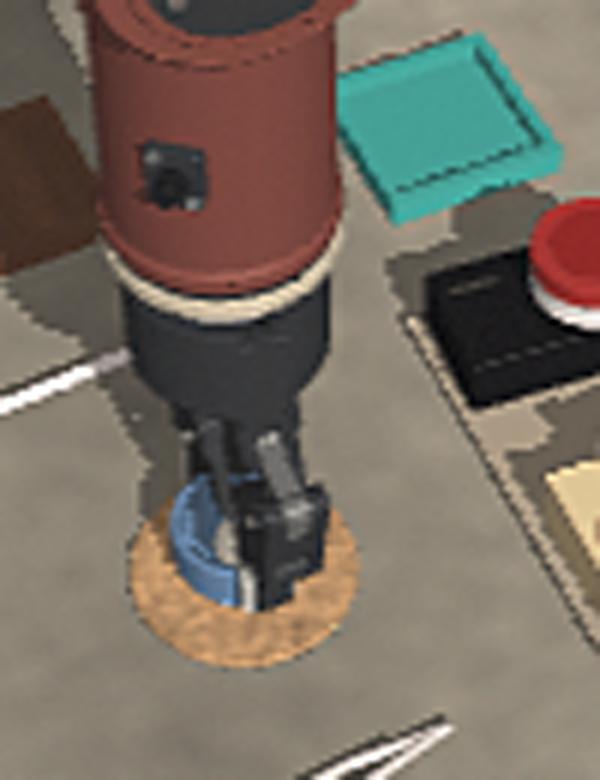

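View pics/t5.png

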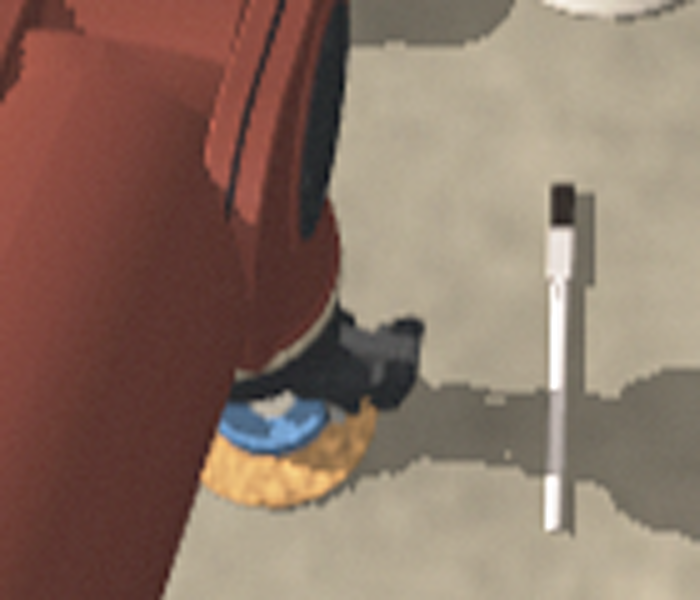

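Request:
{"op": "move_arm", "data": {"motion": [[0,0.001,0.003,0,0,0,48],[0,0.001,0.006,0,0,0,48],[0,0.001,0.0075,0,0,0,48],[0,0.001,0.0075,0,0,0,48],[0,0.001,0.0075,0,0,0,48]]}}

```text
t: 6.1
eef_pos: [0.6631, 0.0084, 0.01]
tool_rot: [0.057, 0.998, -0.0, -0.0]
ft_force: [0.1, 0.4, -0.4]
finger_gap: 0.0536
```

```bash
python3 go.py .6631 .0084 .0092 173.5
```

```text
t 6.1 p [0.6631 0.0084 0.01  ] yaw 173.5 gap 53.6 F [ 0.1  0.4 -0.4] j [-0.43  0.59  0.47  1.66 -0.31  0.97  1.6 ]
dist mm 0.8 deg 0.0
row [0.0001, -0.0, 0.0011, -0.0001, -0.0002, 0.0]
```

Request:
{"op": "move_arm", "data": {"motion": [[0,0,0.0008,0,0,0,48],[0,0,0.0014,0,0,0,48],[0,0,0.0014,0,0,0,48]]}}

```text
t: 6.4
eef_pos: [0.6632, 0.0084, 0.009]
tool_rot: [0.057, 0.998, -0.0, -0.0]
ft_force: [-0.7, -0.5, 0.0]
finger_gap: 0.0534
```

```bash
python3 go.py .6631 .0084 .0092 173.5
```

```text
t 6.4 p [0.6632 0.0084 0.009 ] yaw 173.5 gap 53.4 F [-0.7 -0.5  0. ] j [-0.43  0.59  0.47  1.66 -0.31  0.97  1.6 ]
dist mm 0.2 deg 0.0
row [0.0001, -0.0, -0.0002, -0.0001, -0.0002, 0.0]
```

Request:
{"op": "move_arm", "data": {"motion": [[0,0,0.0008,0,0,0,48],[0,0,0.0008,0,0,0,48],[0,0,0.0016,0,0,0,48],[0,0,0.0016,0,0,0,48]]}}

```text
t: 6.8
eef_pos: [0.6633, 0.0084, 0.009]
tool_rot: [0.057, 0.998, 0.0, -0.0]
ft_force: [-4.3, 1.0, 11.6]
finger_gap: 0.0535
```

```bash
python3 go.py .6631 .0084 .0092 173.5;python3 snap.py scene s6 280 270 330 330 12
```

```text
t 6.8 p [0.6633 0.0084 0.009 ] yaw 173.5 gap 53.5 F [-4.3  1.  11.6] j [-0.43  0.59  0.47  1.66 -0.31  0.97  1.61]
dist mm 0.3 deg 0.0
row [0.0003, -0.0, -0.0003, 0.0001, -0.0001, -0.0]
```

View pics/s6.png

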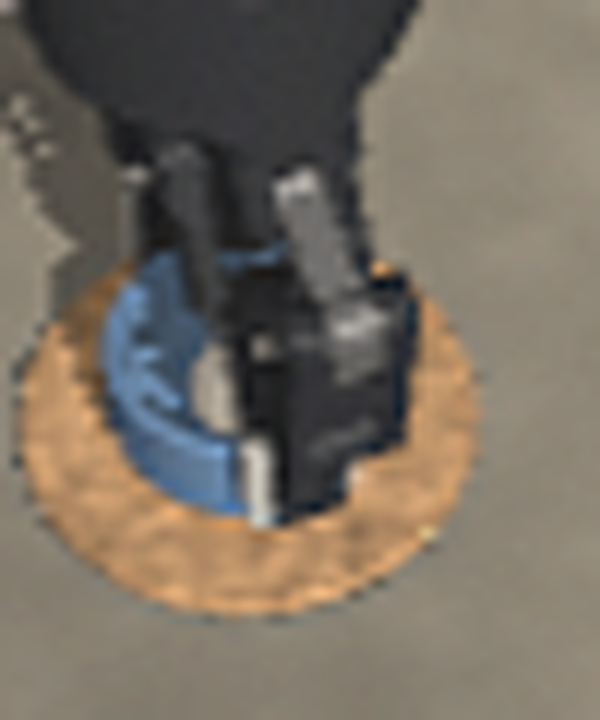

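Request:
{"op": "move_arm", "data": {"motion": [[0,0,-0.001,0,0,0,56],[0,0,-0.001,0,0,0,62],[0,0,-0.001,0,0,0,70],[0,0,-0.001,0,0,0,70],[0,0,-0.01,0,0,0,70]]}}

```text
t: 7.35
eef_pos: [0.6624, 0.0085, 0.0144]
tool_rot: [0.057, 0.998, -0.0, -0.001]
ft_force: [0.8, -1.0, -0.5]
finger_gap: 0.07
```

Request:
{"op": "move_arm", "data": {"motion": [[0,0,-0.03,0,0,0,76],[0,0,-0.06,0,0,0,76],[0,0,-0.1,0,0,0,76],[0,0,-0.13,0,0,0,76]]}}

```text
t: 7.75
eef_pos: [0.6637, 0.0083, 0.115]
tool_rot: [0.057, 0.998, -0.0, 0.0]
ft_force: [1.0, -0.5, 0.3]
finger_gap: 0.076
```

```bash
python3 go.py .4917 .0822 .09 173.5;python3 snap.py scene s7 260 210 440 330 4
```

```text
t 7.75 p [0.6637 0.0083 0.115 ] yaw 173.5 gap 76.0 F [ 1.  -0.5  0.3] j [-0.46  0.48  0.51  1.59 -0.25  1.14  1.56]
dist mm 188.8 deg 0.0
row [0.239, 0.0719, 0.0331, -0.0, 0.0003, -0.0001]
```

View pics/s7.png

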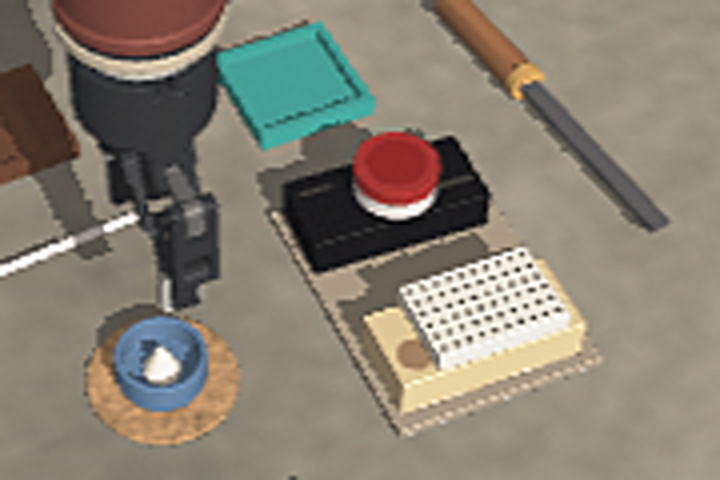

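```bash
cat > fitb.py <<'E'
import fit
from fit import *
fit.L=.084
S4=lambda x,y:('scene',(260+x/4-.5,210+y/4-.5))
z=.052
tt=[(T(130,128),(-1,-1,z)),(T(293,152),(-1,1,z)),(T(85,375),(1,-1,z)),(T(252,397),(1,1,z))]
ss=[(S4(401,290),(-1,1,z)),(S4(440,360),(-1,-1,z)),(S4(571,316),(1,-1,z)),(S4(527,249),(1,1,z)),(S4(441,370),(-1,-1,.038))]
print('----');fit.fit('bt',tt);fit.fit('bs',ss);fit.fit('b',tt+ss)
E
python3 fitb.py|sed -n '/---/,$p'
```

```text
----Traceback (most recent call last):
  File "fitb.py", line 8, in <module>
    print('----');fit.fit('bt',tt);fit.fit('bs',ss);fit.fit('b',tt+ss)
                  ^^^^^^^
AttributeError: 'function' object has no attribute 'fit'
```

```bash
sed -i 's/^import fit$/import fit as F/;s/^fit\.L/F.L/;s/fit\.fit(/F.fit(/g' fitb.py
python3 fitb.py|sed -n '/---/,$p'
```

```text
----
bt [0.488  0.0822] 173.33 [[-0.1, -0.1], [0.1, -0.2], [0.1, -0.0], [-0.0, 0.3]]
bs [0.4848 0.0835] 172.34 [[-0.2, -0.5], [0.3, -0.1], [0.2, 0.1], [0.0, -0.3], [-0.4, 1.0]]
b [0.4866 0.0828] 173.12 [[-0.4, 0.5], [-0.1, 0.5], [-0.3, 0.6], [-0.4, 1.0], [-1.1, -0.2], [-0.3, 0.1], [-0.6, -0.0], [-1.0, -0.4], [-0.9, 1.2]]
```

Run:
```python
from h import *
p=np.array([.6633,.0084]);a=np.radians(173.5);u=np.array([np.cos(a),np.sin(a)]);v=np.array([np.sin(a),-np.cos(a)])
for z in(.005,.008,.011,.014):
  for s in (-1,0,1):
    q=p+.0267*v+s*.011*u;print(z,s,((proj('scene',[*q,z])-[280,270]+.5)*12).round(0))
print(((proj('scene',[*(p),.031])-[280,270]+.5)*12).round(0))
t=np.linspace(0,6.28,13)
# dish base lowest img point
print(max([((proj('scene',[p[0]+.028*np.cos(k),p[1]+.028*np.sin(k),.005])-[280,270]+.5)*12).tolist() for k in np.linspace(0,6.28,60)],key=lambda q:q[1]))
print(max([((proj('scene',[p[0]+.046*np.cos(k),p[1]+.046*np.sin(k),.005])-[280,270]+.5)*12).tolist() for k in np.linspace(0,6.28,60)],key=lambda q:q[1]))
```

```text
0.005 -1 [235. 539.]
0.005 0 [287. 521.]
0.005 1 [339. 503.]
0.008 -1 [234. 530.]
0.008 0 [287. 512.]
0.008 1 [339. 494.]
0.011 -1 [234. 521.]
0.011 0 [286. 503.]
0.011 1 [338. 485.]
0.014 -1 [233. 512.]
0.014 0 [286. 494.]
0.014 1 [338. 476.]
[234. 340.]
[234.6812156113408, 535.0919394108121]
[232.26453031537835, 612.2716465544577]
```

```bash
python3 go.py .4868 .0826 .09 173.2
```

```text
t 7.8 p [0.6655 0.0082 0.1188] yaw 173.5 gap 76.2 F [ 1.8 -0.9  3.4] j [-0.46  0.47  0.51  1.58 -0.25  1.15  1.56]
dist mm 195.7 deg 0.4
row [0.2482, 0.0715, 0.0372, 0.0003, 0.0017, 0.0016]
```

Request:
{"op": "move_arm", "data": {"motion": [[0.05,0.015,0,0,0,0.001,74],[0.11,0.032,0,0,0,0.001,74],[0.17,0.05,0,0,0,0.0016,74],[0.22,0.064,0,0,0,0.0016,74],[0.245,0.0715,0.03,0,0,0.0016,74]]}}

```text
t: 8.3
eef_pos: [0.4858, 0.0844, 0.0923]
tool_rot: [0.058, 0.998, 0.001, 0.001]
ft_force: [0.8, 0.6, -0.8]
finger_gap: 0.074
```

Request:
{"op": "move_arm", "data": {"motion": [[0,0,0.01,0,0,0,74],[0,0,0.01,0,0,0,74],[0,0,0.01,0,0,0,74],[0,0,0.01,0,0,0,74]]}}

```text
t: 8.7
eef_pos: [0.488, 0.0819, 0.0835]
tool_rot: [0.06, 0.998, -0.0, 0.0]
ft_force: [0.3, 0.7, -0.0]
finger_gap: 0.0739
```

```bash
python3 go.py .4868 .0826 .048 173.2
```

```text
t 8.7 p [0.488  0.0819 0.0835] yaw 173.1 gap 73.9 F [ 0.3  0.7 -0. ] j [-0.71  0.16  0.5   2.03 -0.09  0.97  1.28]
dist mm 35.5 deg 0.1
row [0.0018, 0.0007, 0.0473, -0.0001, 0.0002, -0.0003]
```

Request:
{"op": "move_arm", "data": {"motion": [[0.0018,0.0007,0.02,0,0,0,74],[0.0018,0.0007,0.04,0,0,0,74],[0.0018,0.0007,0.0473,0,0,0,74],[0.0018,0.0007,0.0473,0,0,0,74],[0.0018,0.0007,0.0473,0,0,0,74]]}}

```text
t: 9.2
eef_pos: [0.486, 0.083, 0.0479]
tool_rot: [0.059, 0.998, -0.0, -0.0]
ft_force: [-0.1, -0.4, -0.1]
finger_gap: 0.0738
```

```bash
python3 go.py .4868 .0826 .041 173.2
```

```text
t 9.2 p [0.486  0.083  0.0479] yaw 173.2 gap 73.8 F [-0.1 -0.4 -0.1] j [-0.7   0.21  0.49  2.06 -0.13  0.9   1.31]
dist mm 7.0 deg 0.0
row [-0.0011, -0.0004, 0.0092, -0.0001, 0.0, -0.0001]
```

Request:
{"op": "move_arm", "data": {"motion": [[-0.001,0,0.005,0,0,0,74],[-0.001,0,0.0092,0,0,0,74],[-0.001,0,0.0092,0,0,0,70],[-0.001,0,0.0092,0,0,0,66]]}}

```text
t: 9.6
eef_pos: [0.4861, 0.0831, 0.0405]
tool_rot: [0.059, 0.998, -0.0, -0.0]
ft_force: [0.1, 1.0, 0.2]
finger_gap: 0.0659
```

```bash
python3 go.py .4868 .0826 .041 173.2;python3 snap.py scene s8 350 240 420 320 9
```

```text
t 9.6 p [0.4861 0.0831 0.0405] yaw 173.2 gap 65.9 F [0.1 1.  0.2] j [-0.7   0.23  0.48  2.07 -0.14  0.88  1.32]
dist mm 1.0 deg 0.1
row [-0.0011, -0.0006, -0.0007, -0.0001, -0.0002, 0.0001]
```

View pics/s8.png

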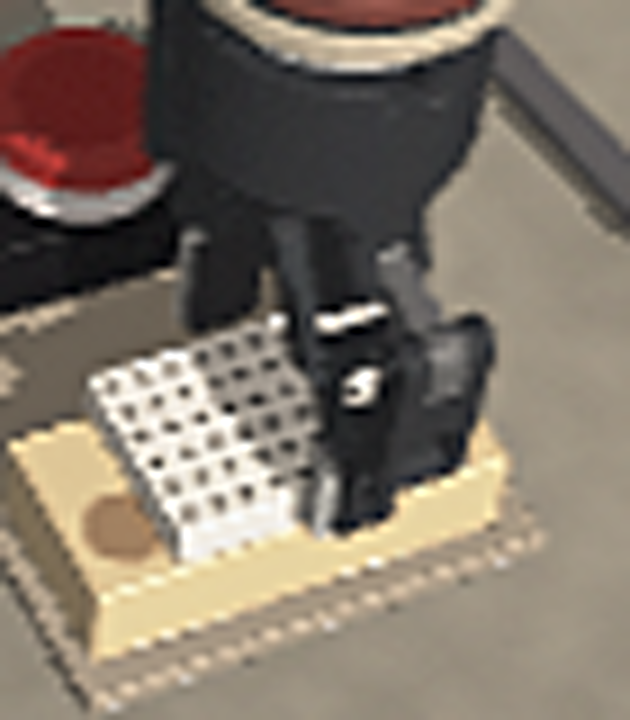

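Request:
{"op": "move_arm", "data": {"motion": [[0,0,-0.001,0,0,0,60],[0,0,-0.001,0,0,0,54],[0,0,-0.001,0,0,0,50],[0,0,-0.001,0,0,0,48],[0,0,-0.001,0,0,0,48]]}}

```text
t: 10.15
eef_pos: [0.4863, 0.0831, 0.042]
tool_rot: [0.059, 0.998, 0.0, -0.0]
ft_force: [-3.6, -0.4, 8.9]
finger_gap: 0.0537
```

Request:
{"op": "move_arm", "data": {"motion": [[0,0,-0.003,0,0,0,48],[0,0,-0.007,0,0,0,48],[0,0,-0.011,0,0,0,48],[0,0,-0.015,0,0,0,48]]}}

```text
t: 10.55
eef_pos: [0.4861, 0.0831, 0.0527]
tool_rot: [0.059, 0.998, -0.0, -0.0]
ft_force: [0.1, 0.1, -0.9]
finger_gap: 0.0538
```

```bash
python3 go.py .4868 .0826 .041 173.2;python3 snap.py scene s9 350 240 420 320 9
```

```text
t 10.55 p [0.4861 0.0831 0.0527] yaw 173.2 gap 53.8 F [ 0.1  0.1 -0.9] j [-0.7   0.21  0.49  2.06 -0.12  0.91  1.31]
dist mm 11.7 deg 0.0
row [-0.001, -0.0006, 0.0156, -0.0001, -0.0002, 0.0001]
```

View pics/s9.png

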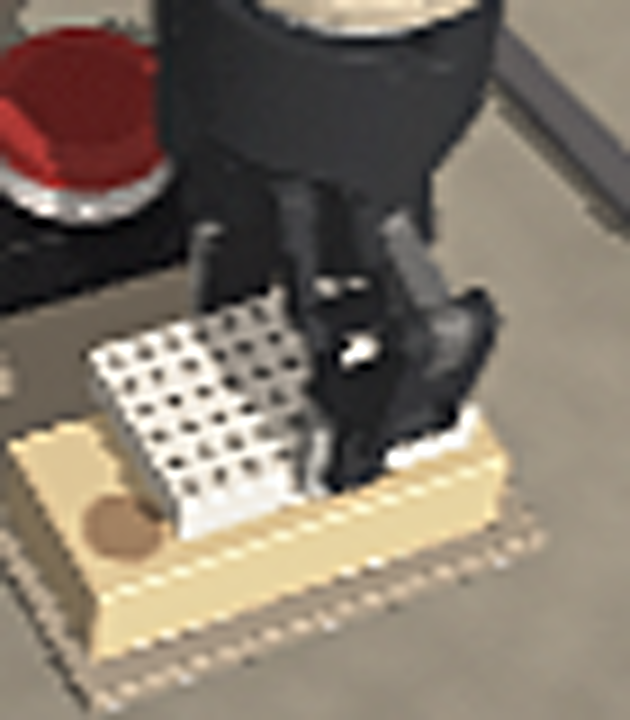

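```bash
cat > tl.py <<'E'
from h import *
from scipy.optimize import least_squares
def quadpx(f,cond,roi):
    a=cv2.imread(f).astype(int);b,g,r=a[...,0],a[...,1],a[...,2];m=cond(r,g,b).astype(np.uint8)
    x0,y0,x1,y1=roi;mm=np.zeros_like(m);mm[y0:y1,x0:x1]=m[y0:y1,x0:x1]
    ct=max(cv2.findContours(mm,0,2)[0],key=cv2.contourArea)
    h=cv2.convexHull(ct)
    for e in np.arange(1,15,.25):
        q=cv2.approxPolyDP(h,e,True)
        if len(q)==4:break
    # refine: fit lines to hull contour points near each side
    q=q.reshape(-1,2).astype(float);pts=ct.reshape(-1,2).astype(float);c=q.mean(0);ls=[]
    for i in range(4):
        A,B=q[i],q[(i+1)%4];d=(B-A)/np.linalg.norm(B-A);n=np.array([-d[1],d[0]])
        s=(pts-A)@d;t=abs((pts-A)@n);k=pts[(t<1.6)&(s>3)&(s<np.linalg.norm(B-A)-3)]
        vx,vy,px,py=cv2.fitLine(k.astype(np.float32),cv2.DIST_HUBER,0,.01,.01).ravel()
        nn=np.array([-vy,vx]);P=np.array([px,py]); 
        if nn@(P-c)<0:nn=-nn
        ls.append((nn,nn@P+.35))   # pixel-centre to edge
    return np.array([np.linalg.solve(np.array([ls[i-1][0],ls[i][0]]),[ls[i-1][1],ls[i][1]]) for i in range(4)])
def fitrect(obs,L,W,x0):
    # obs list of (cam, 4px, z); corners matched by nearest
    def res(p):
        a=p[2];u=np.array([np.cos(a),np.sin(a)]);v=np.array([-u[1],u[0]]);r=[]
        for n,px,z in obs:
            C=np.array([proj(n,[*(p[:2]+s*L/2*u+t*W/2*v),z]) for s,t in((1,1),(1,-1),(-1,-1),(-1,1))])
            for q in px:
                k=np.linalg.norm(C-q,axis=1).argmin();r+=list(C[k]-q)
        return np.array(r)
    o=least_squares(res,x0);return o.x[:2].round(4),round(np.degrees(o.x[2]),2),'rms px',round(np.sqrt((o.fun**2).mean()),2)
if __name__=='__main__':
    c=lambda r,g,b:(r>b+60)&(r>100)
    c2=lambda r,g,b:(r>b+40)&(r>70)
    qt=quadpx('pics/top0.png',c2,(115,155,182,240));qs=quadpx('pics/scene0.png',c,(300,340,396,418))
    print(qt.round(1).tolist(),qs.round(1).tolist())
    x0=[.66,.23,np.radians(6.7)]
    for o in([('top',qt,.01)],[('scene',qs,.01)],[('top',qt,.01),('scene',qs,.01)]):print(fitrect(o,.15,.096,x0))
E
python3 tl.py
```

```text
[[170.3000030517578, 161.3000030517578], [173.8000030517578, 230.0], [127.9000015258789, 234.10000610351562], [125.30000305175781, 165.0]] [[362.79998779296875, 343.8999938964844], [392.3999938964844, 376.29998779296875], [335.3999938964844, 417.3999938964844], [308.0, 380.20001220703125]]
(array([0.6615, 0.2301]), np.float64(6.63), 'rms px', np.float64(0.23))
(array([0.6596, 0.2324]), np.float64(6.71), 'rms px', np.float64(0.21))
(array([0.6605, 0.2313]), np.float64(6.69), 'rms px', np.float64(0.55))
```

Request:
{"op": "move_arm", "data": {"motion": [[0,0,-0.02,0,0,0,48],[0,0,-0.045,0,0,0,48],[0,0,-0.065,0,0,0,48],[0,0,-0.065,0,0,0,48]]}}

```text
t: 11.0
eef_pos: [0.4874, 0.0835, 0.1029]
tool_rot: [0.059, 0.998, 0.001, 0.001]
ft_force: [0.3, 0.1, -1.0]
finger_gap: 0.0537
```

```bash
python3 go.py .6608 .2306 .08 186.7
```

```text
t 11.0 p [0.4874 0.0835 0.1029] yaw 173.2 gap 53.7 F [ 0.3  0.1 -1. ] j [-0.72  0.13  0.5   2.01 -0.07  1.01  1.26]
dist mm 228.5 deg 13.5
row [-0.2063, 0.2221, 0.0314, 0.0004, 0.0008, -0.0749]
```

Request:
{"op": "move_arm", "data": {"motion": [[-0.03,0.032,0,0,0,-0.01,48],[-0.075,0.081,0,0,0,-0.03,48],[-0.12,0.129,0,0,0,-0.05,48],[-0.165,0.178,0,0,0,-0.07,48],[-0.2,0.215,0.015,0,0,-0.075,48]]}}

```text
t: 11.5
eef_pos: [0.6562, 0.2284, 0.0894]
tool_rot: [-0.061, 0.998, 0.001, 0.0]
ft_force: [-0.4, 0.7, -0.4]
finger_gap: 0.0539
```

Request:
{"op": "move_arm", "data": {"motion": [[-0.004,0.004,0.015,0,0,0,48],[-0.004,0.004,0.03,0,0,0,48],[-0.004,0.004,0.03,0,0,0,48],[-0.004,0.004,0.03,0,0,0,48]]}}

```text
t: 11.9
eef_pos: [0.6561, 0.2274, 0.0671]
tool_rot: [-0.058, 0.998, -0.0, -0.001]
ft_force: [-0.5, -0.6, -0.2]
finger_gap: 0.0538
```

```bash
python3 go.py .6608 .2306 .028 186.7
```

```text
t 11.9 p [0.6561 0.2274 0.0671] yaw 186.6 gap 53.8 F [-0.5 -0.6 -0.2] j [-0.68  0.57  0.4   1.53 -0.24  1.09  1.46]
dist mm 39.5 deg 0.1
row [-0.0069, 0.0035, 0.0521, -0.0002, -0.0005, -0.0004]
```

Request:
{"op": "move_arm", "data": {"motion": [[-0.007,0.0035,0.02,0,0,0,48],[-0.007,0.0035,0.04,0,0,0,48],[-0.007,0.0035,0.052,0,0,0,48],[-0.007,0.0035,0.052,0,0,0,48],[-0.007,0.0035,0.052,0,0,0,48]]}}

```text
t: 12.4
eef_pos: [0.6615, 0.2319, 0.028]
tool_rot: [-0.058, 0.998, -0.0, -0.001]
ft_force: [0.4, -0.6, -0.1]
finger_gap: 0.0535
```

```bash
python3 go.py .6608 .2306 .016 186.7;python3 snap.py scene s10 290 320 410 430 6;python3 snap.py top t10 90 130 210 250 6
```

```text
t 12.4 p [0.6615 0.2319 0.028 ] yaw 186.7 gap 53.5 F [ 0.4 -0.6 -0.1] j [-0.67  0.62  0.38  1.54 -0.26  1.03  1.47]
dist mm 12.1 deg 0.1
row [0.0011, -0.0015, 0.016, -0.0002, -0.0004, 0.0]
```

View pics/s10.png

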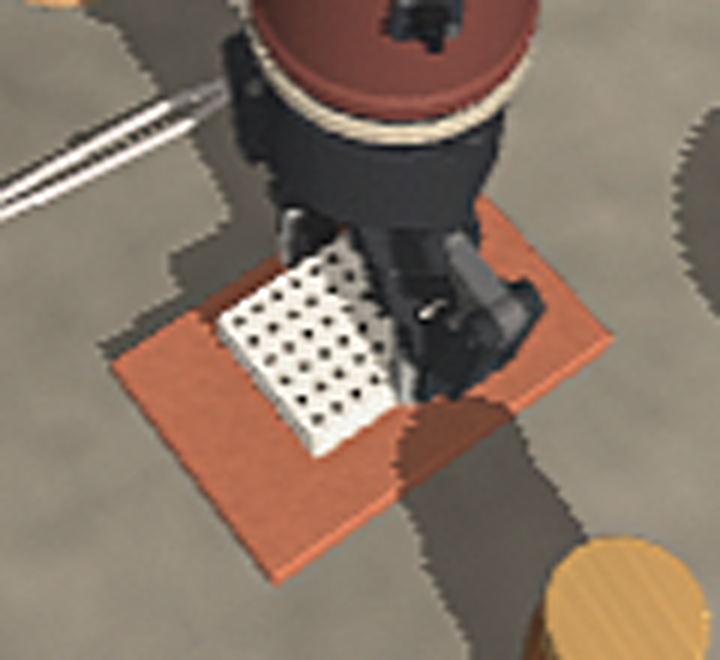

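View pics/t10.png

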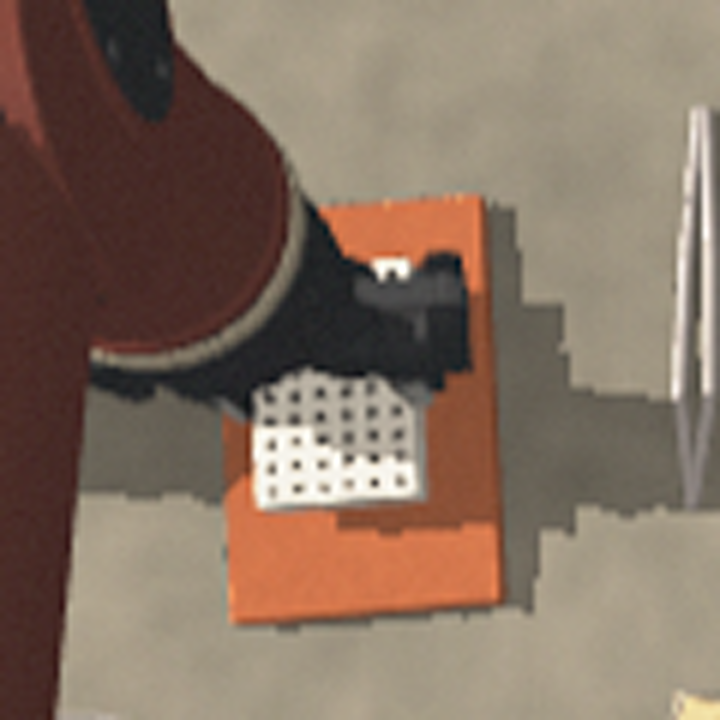

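Run:
```python
from ov import *
it=[((0,255,0),box((.6615,.2319),6.7,.084,.056,.024,.038)),((255,255,0),box((.6608,.2306),6.7,.15,.096,0,.01))]
draw('pics/raw_s10.png','scene',it,(310,330,400,420),6,'pics/o6.png');draw('pics/raw_t10.png','top',it,(110,155,190,245),6,'pics/o7.png')
a=cv2.imread('pics/o6.png');b=cv2.imread('pics/o7.png');cv2.imwrite('pics/o67.png',np.hstack([a[:540],b[:540]])[:, :1020][:,:]) 
c=np.hstack([a[:540],b[:540]]);cv2.imwrite('pics/o67.png',cv2.resize(c,(800,int(540*800/c.shape[1]))))
```

```text
(no output)
```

View pics/o67.png

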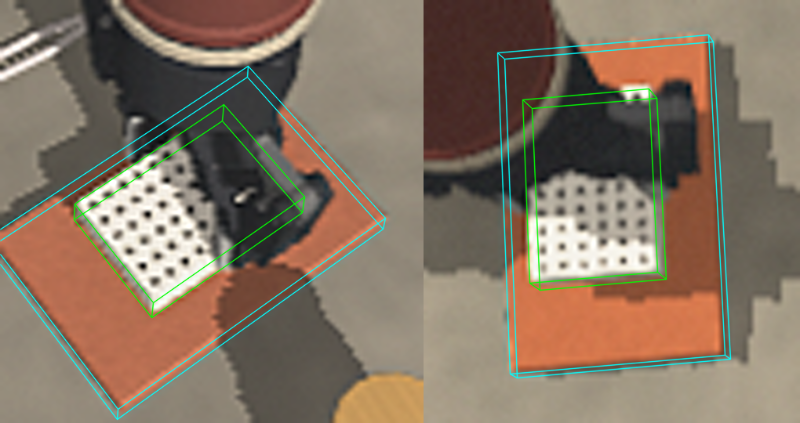

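Request:
{"op": "move_arm", "data": {"motion": [[0.001,-0.0015,0.008,0,0,0,48],[0.001,-0.0015,0.014,0,0,0,48],[0.001,-0.0015,0.016,0,0,0,48],[0.001,-0.0015,0.016,0,0,0,48],[0.001,-0.0015,0.016,0,0,0,48]]}}

```text
t: 13.0
eef_pos: [0.6611, 0.2309, 0.0163]
tool_rot: [-0.059, 0.998, -0.0, -0.0]
ft_force: [0.2, 0.0, -0.4]
finger_gap: 0.0539
```

```bash
python3 go.py .6608 .2306 .014 186.7
```

```text
t 13.0 p [0.6611 0.2309 0.0163] yaw 186.7 gap 53.9 F [ 0.2  0.  -0.4] j [-0.67  0.63  0.38  1.55 -0.26  1.01  1.47]
dist mm 2.4 deg 0.0
row [0.0004, -0.0003, 0.0031, -0.0001, -0.0002, 0.0001]
```

Request:
{"op": "move_arm", "data": {"motion": [[0.0004,-0.0003,0.0015,0,0,0,48],[0.0004,-0.0003,0.003,0,0,0,48],[0.0004,-0.0003,0.003,0,0,0,48],[0.0004,-0.0003,0.0038,0,0,0,48],[0.0004,-0.0003,0.0038,0,0,0,48]]}}

```text
t: 13.5
eef_pos: [0.6609, 0.2306, 0.0141]
tool_rot: [-0.059, 0.998, 0.0, -0.0]
ft_force: [-3.0, -0.4, 4.7]
finger_gap: 0.0538
```

Request:
{"op": "move_arm", "data": {"motion": [[0,0,0,0,0,0,57],[0,0,0,0,0,0,63],[0,0,0,0,0,0,70],[0,0,0,0,0,0,72],[0,0,-0.015,0,0,0,72]]}}

```text
t: 14.0
eef_pos: [0.6596, 0.2303, 0.0234]
tool_rot: [-0.059, 0.998, -0.001, -0.002]
ft_force: [0.0, 0.1, -0.6]
finger_gap: 0.0725
```

Request:
{"op": "move_arm", "data": {"motion": [[0,0,-0.03,0,0,0,76],[0,0,-0.06,0,0,0,76],[0,0,-0.09,0,0,0,76],[0,0,-0.09,0,0,0,76]]}}

```text
t: 14.4
eef_pos: [0.6631, 0.2311, 0.097]
tool_rot: [-0.058, 0.998, 0.001, 0.003]
ft_force: [0.2, 0.8, 0.4]
finger_gap: 0.0759
```

```bash
python3 go.py .4917 .0822 .09 173.5;python3 snap.py scene s11 290 320 410 430 6
```

```text
t 14.4 p [0.6631 0.2311 0.097 ] yaw 186.7 gap 75.9 F [0.2 0.8 0.4] j [-0.69  0.55  0.41  1.49 -0.23  1.14  1.45]
dist mm 227.1 deg 13.2
row [0.2502, -0.1705, 0.0077, 0.0007, 0.0016, 0.0733]
```

View pics/s11.png

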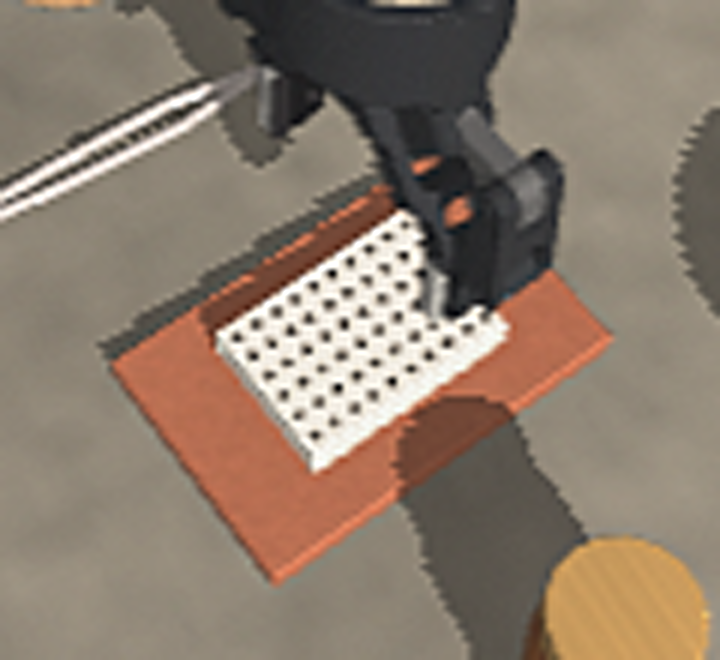

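Request:
{"op": "move_arm", "data": {"motion": [[0.05,-0.034,0,0,0,0.015,76],[0.11,-0.075,0,0,0,0.04,76],[0.17,-0.116,0,0,0,0.06,76],[0.22,-0.15,0,0,0,0.0733,76],[0.25,-0.1705,0.01,0,0,0.0733,76]]}}

```text
t: 14.95
eef_pos: [0.4869, 0.0794, 0.0846]
tool_rot: [0.058, 0.998, 0.0, -0.001]
ft_force: [0.1, 1.0, 0.4]
finger_gap: 0.0761
```

Request:
{"op": "move_arm", "data": {"motion": [[0,0,0.015,0,0,0,76],[0,0,0.03,0,0,0,76],[0,0,0.03,0,0,0,76],[0,0,0.03,0,0,0,76]]}}

```text
t: 15.35
eef_pos: [0.4899, 0.0822, 0.062]
tool_rot: [0.056, 0.998, -0.001, -0.001]
ft_force: [1.0, -0.5, -0.2]
finger_gap: 0.076
```

```bash
python3 go.py .492 .0822 .035 173.5
```

```text
t 15.35 p [0.4899 0.0822 0.062 ] yaw 173.6 gap 76.0 F [ 1.  -0.5 -0.2] j [-0.72  0.2   0.51  2.04 -0.12  0.93  1.32]
dist mm 27.0 deg 0.1
row [-0.0028, 0.0003, 0.0359, -0.0004, -0.0004, 0.0004]
```

Request:
{"op": "move_arm", "data": {"motion": [[-0.0028,0,0.02,0,0,0,76],[-0.0028,0,0.036,0,0,0,76],[-0.0028,0,0.05,0,0,0,76],[-0.0028,0,0.058,0,0,0,76],[-0.0028,0,0.058,0,0,0,76]]}}

```text
t: 15.85
eef_pos: [0.491, 0.0812, 0.018]
tool_rot: [0.056, 0.998, -0.001, -0.001]
ft_force: [-1.0, -0.2, -0.3]
finger_gap: 0.0761
```

```bash
python3 go.py .492 .0822 .018 173.5;python3 snap.py scene s12 340 240 420 330 8
```

```text
t 15.85 p [0.491  0.0812 0.018 ] yaw 173.5 gap 76.1 F [-1.  -0.2 -0.3] j [-0.7   0.28  0.5   2.07 -0.18  0.84  1.36]
dist mm 1.4 deg 0.1
row [-0.0012, 0.0014, -0.0001, -0.0004, -0.0007, 0.0001]
```

View pics/s12.png

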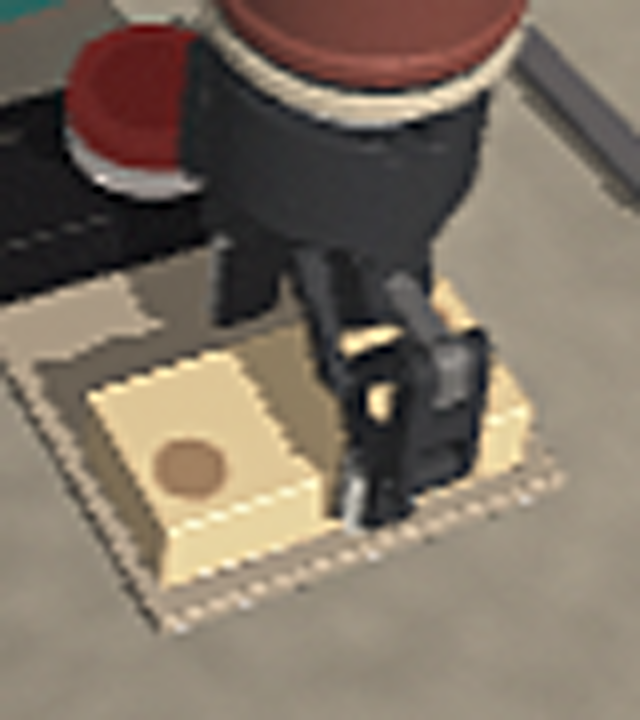

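Request:
{"op": "move_arm", "data": {"motion": [[-0.001,0.0012,0,0,0,0,66],[-0.001,0.0012,0,0,0,0,60],[-0.001,0.0012,0,0,0,0,54],[-0.001,0.0012,0,0,0,0,48],[-0.001,0.0012,0,0,0,0,48]]}}

```text
t: 16.4
eef_pos: [0.493, 0.0825, 0.0197]
tool_rot: [0.057, 0.998, 0.0, 0.0]
ft_force: [-1.9, 0.3, 6.5]
finger_gap: 0.0544
```

Request:
{"op": "move_arm", "data": {"motion": [[0,0,-0.003,0,0,0,48],[0,0,-0.008,0,0,0,48],[0,0,-0.016,0,0,0,48],[0,0,-0.024,0,0,0,48],[0,0,-0.024,0,0,0,48]]}}

```text
t: 16.9
eef_pos: [0.4931, 0.0824, 0.0379]
tool_rot: [0.057, 0.998, 0.0, 0.0]
ft_force: [-0.1, 0.4, -1.8]
finger_gap: 0.0546
```

```bash
python3 go.py .4765 .3105 .1 173.5;python3 snap.py scene s13 340 220 420 330 7
```

```text
t 16.9 p [0.4931 0.0824 0.0379] yaw 173.5 gap 54.6 F [-0.1  0.4 -1.8] j [-0.71  0.25  0.51  2.05 -0.15  0.88  1.34]
dist mm 237.0 deg 0.1
row [0.0562, 0.2997, -0.0827, 0.0002, 0.0002, 0.0001]
```

View pics/s13.png

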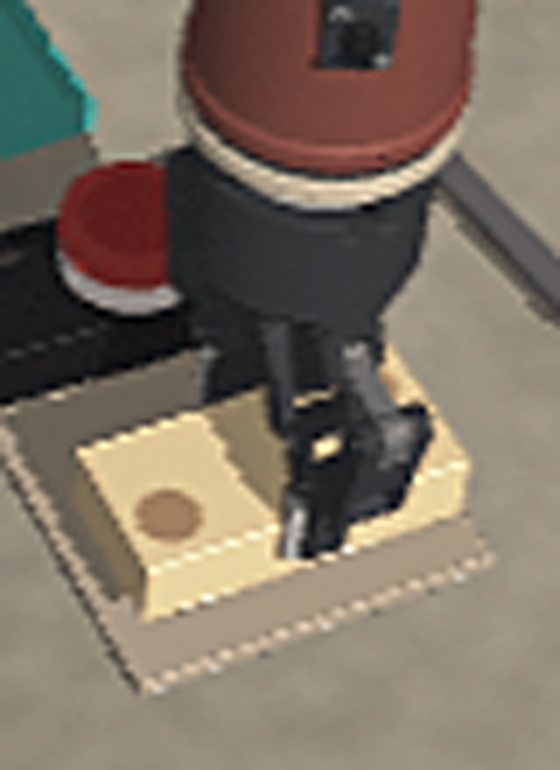

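Run:
```python
from ov import *
for c in ((.4765,.3105),):
  it=[((0,255,0),circ(c,.14,.03)),((0,255,0),circ(c,.04,.03)),((0,0,255),circ(c,.002,.03))]
  draw('pics/top0.png','top',it,(60,245,140,320),5,'pics/o8.png');draw('pics/scene0.png','scene',it,(405,325,485,400),5,'pics/o9.png')
cv2.imwrite('pics/o89.png',np.hstack([cv2.imread('pics/o8.png'),cv2.imread('pics/o9.png')]))
```

```text
(no output)
```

View pics/o89.png

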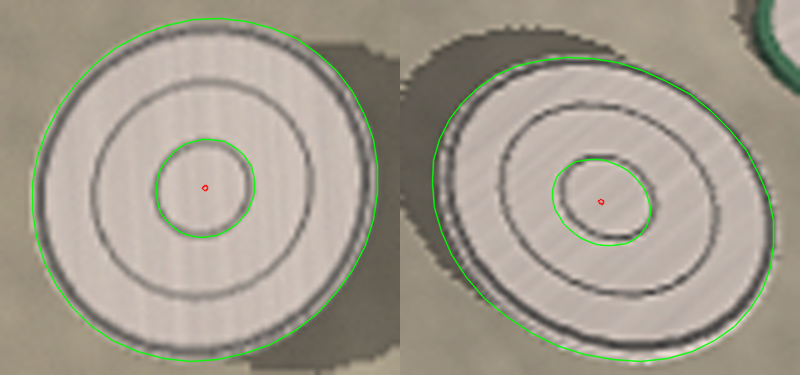

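Request:
{"op": "move_arm", "data": {"motion": [[0,0.005,-0.03,0,0,0,48],[0,0.03,-0.06,0,0,0,48],[0.015,0.08,-0.085,0,0,0,48],[0.027,0.135,-0.085,0,0,0,48],[0.04,0.19,-0.085,0,0,0,48]]}}

```text
t: 17.45
eef_pos: [0.4788, 0.2289, 0.1013]
tool_rot: [0.057, 0.998, 0.001, 0.0]
ft_force: [1.0, 0.1, -1.0]
finger_gap: 0.0545
```

Request:
{"op": "move_arm", "data": {"motion": [[0.01,0.05,0,0,0,0,48],[0.017,0.1,0,0,0,0,48],[0.018,0.112,0,0,0,0,48],[0.018,0.112,0,0,0,0,48],[0.018,0.112,0,0,0,0,48]]}}

```text
t: 17.95
eef_pos: [0.475, 0.3107, 0.1002]
tool_rot: [0.057, 0.998, -0.001, -0.0]
ft_force: [0.3, -0.1, -1.3]
finger_gap: 0.0544
```

```bash
python3 go.py .4755 .3125 .06 173.5
```

```text
t 17.95 p [0.475  0.3107 0.1002] yaw 173.5 gap 54.4 F [ 0.3 -0.1 -1.3] j [-0.99  0.28  0.39  1.84 -0.12  1.04  0.9 ]
dist mm 40.2 deg 0.1
row [-0.0004, 0.0025, 0.0536, -0.0005, -0.0003, -0.0002]
```

Request:
{"op": "move_arm", "data": {"motion": [[0,0.0025,0.02,0,0,0,48],[0,0.0025,0.04,0,0,0,48],[0,0.0025,0.06,0,0,0,48],[0,0.0025,0.064,0,0,0,48],[0,0.0025,0.064,0,0,0,48]]}}

```text
t: 18.45
eef_pos: [0.4745, 0.3133, 0.0513]
tool_rot: [0.057, 0.998, -0.001, -0.001]
ft_force: [-0.1, 0.1, -1.7]
finger_gap: 0.0547
```

```bash
python3 go.py .4755 .3125 .0425 173.5;python3 snap.py scene s14 390 290 510 420 5;python3 snap.py top t14 40 220 160 350 5
python3 - <<'E'
from h import *
cv2.imwrite('pics/st14.png',np.hstack([cv2.imread('pics/s14.png'),cv2.imread('pics/t14.png')])[:,:1200])
a=cv2.imread('pics/st14.png');cv2.imwrite('pics/st14.png',cv2.resize(a,(800,int(a.shape[0]*800/a.shape[1]))))
E
```

```text
t 18.45 p [0.4745 0.3133 0.0513] yaw 173.5 gap 54.7 F [-0.1  0.1 -1.7] j [-0.97  0.35  0.37  1.87 -0.15  0.95  0.92]
dist mm 8.9 deg 0.2
row [-0.0015, -0.0009, 0.0118, -0.0007, -0.0006, -0.0]
```

View pics/st14.png

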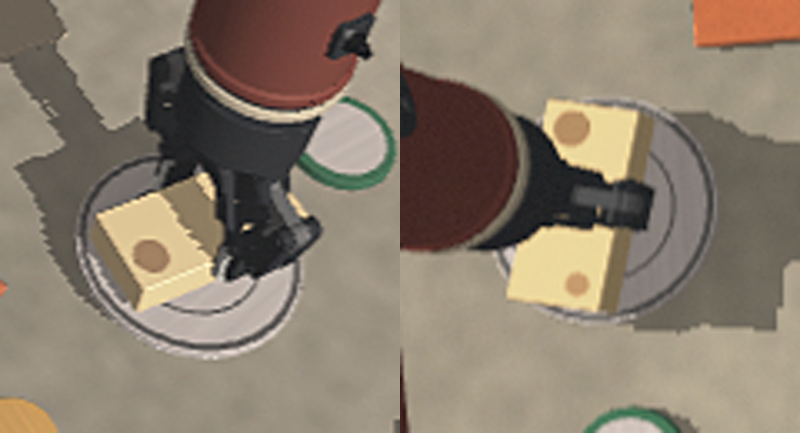

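Run:
```python
from ov import *
it=[((0,255,0),box((.4745,.3133),173.5,.12,.056,.0396,.0696)),((255,255,0),circ((.4755,.3125),.14,.03))]
draw('pics/raw_t14.png','top',it,(60,235,140,325),5,'pics/o8.png');draw('pics/raw_s14.png','scene',it,(405,310,485,400),5,'pics/o9.png')
cv2.imwrite('pics/o89b.png',np.hstack([cv2.imread('pics/o8.png'),cv2.imread('pics/o9.png')]))
```

```text
(no output)
```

View pics/o89b.png

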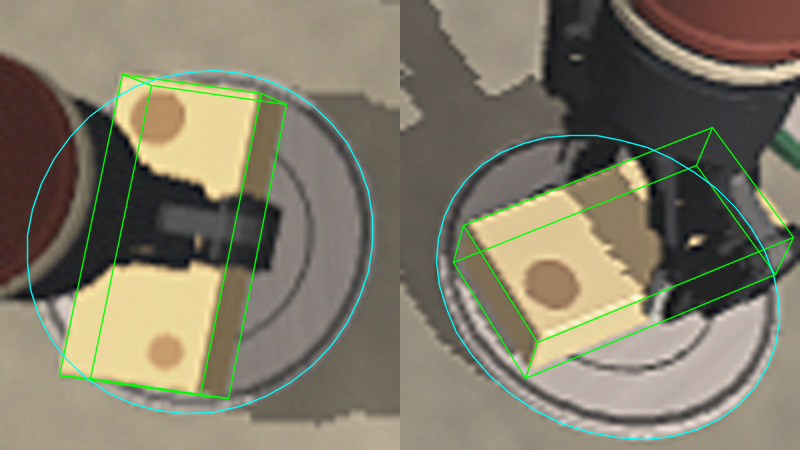

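Request:
{"op": "move_arm", "data": {"motion": [[-0.0015,-0.0009,0.006,0,0,0,48],[-0.0015,-0.0009,0.01,-0.0006,-0.0006,0,48],[-0.0015,-0.0009,0.0118,-0.0006,-0.0006,0,48],[-0.0015,-0.0009,0.0118,-0.0006,-0.0006,0,48],[-0.0015,-0.0009,0.0118,-0.0006,-0.0006,0,48]]}}

```text
t: 19.05
eef_pos: [0.476, 0.3133, 0.0438]
tool_rot: [0.056, 0.998, 0.001, 0.001]
ft_force: [-0.5, 0.6, -1.6]
finger_gap: 0.0547
```

```bash
python3 go.py .4755 .3125 .0415 173.5
```

```text
t 19.05 p [0.476  0.3133 0.0438] yaw 173.5 gap 54.7 F [-0.5  0.6 -1.6] j [-0.97  0.36  0.37  1.88 -0.16  0.93  0.93]
dist mm 2.5 deg 0.1
row [0.0006, -0.0012, 0.003, 0.0005, 0.0004, 0.0001]
```

Request:
{"op": "move_arm", "data": {"motion": [[0.0005,-0.0008,0.0012,0.0004,0.0004,0,48],[0.0005,-0.0008,0.0024,0.0004,0.0004,0,48],[0.0005,-0.0008,0.0024,0.0004,0.0004,0,48],[0.0005,-0.0008,0.0032,0.0004,0.0004,0,48],[0.0005,-0.0008,0.0032,0.0004,0.0004,0,48]]}}

```text
t: 19.55
eef_pos: [0.4756, 0.3127, 0.0418]
tool_rot: [0.057, 0.998, 0.0, -0.0]
ft_force: [-1.7, -1.6, 5.8]
finger_gap: 0.0547
```

Request:
{"op": "move_arm", "data": {"motion": [[0,0,0,0,0,0,57],[0,0,0,0,0,0,63],[0,0,0,0,0,0,70],[0,0,0,0,0,0,72],[0,0,-0.015,0,0,0,72]]}}

```text
t: 20.05
eef_pos: [0.4747, 0.3121, 0.0516]
tool_rot: [0.056, 0.998, -0.001, -0.001]
ft_force: [0.2, -0.2, 0.1]
finger_gap: 0.0718
```

Request:
{"op": "move_arm", "data": {"motion": [[0,0,-0.03,0,0,0,76],[0,0,-0.06,0,0,0,76],[0,0,-0.09,0,0,0,76],[0,0,-0.09,0,0,0,76]]}}

```text
t: 20.45
eef_pos: [0.4774, 0.3138, 0.1241]
tool_rot: [0.057, 0.998, 0.002, 0.002]
ft_force: [0.2, 1.1, 0.5]
finger_gap: 0.0764
```

```bash
python3 go.py .4782 -.0278 .11 173.5;python3 snap.py scene s15 390 290 510 420 5
python3 - <<'E'
from h import *
print(((np.array(proj('scene',[.479,-.028,.062]))-[260,210])*4))
E
```

```text
t 20.45 p [0.4774 0.3138 0.1241] yaw 173.5 gap 76.4 F [0.2 1.1 0.5] j [-0.99  0.26  0.39  1.81 -0.11  1.08  0.89]
dist mm 341.9 deg 0.3
row [-0.0525, -0.4525, 0.0168, 0.0015, 0.0012, 0.0]
[390.50099802 162.66356404]
```

View pics/s15.png

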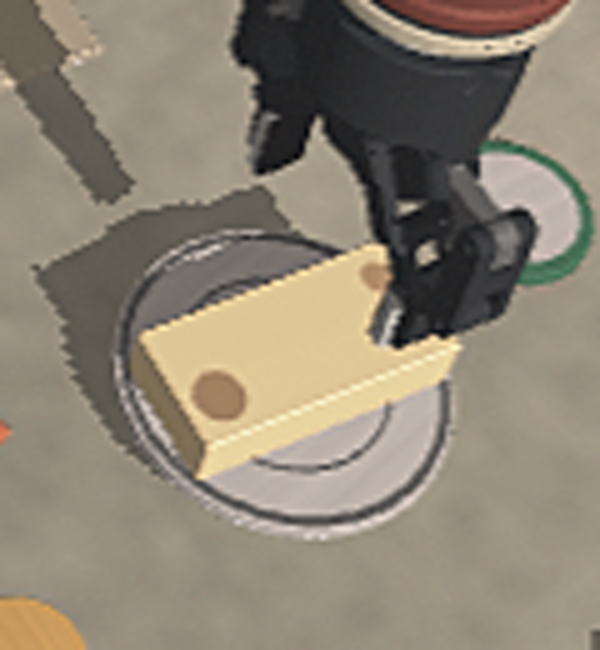

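Request:
{"op": "move_arm", "data": {"motion": [[-0.007,-0.055,0,0,0,0,74],[-0.014,-0.12,0,0,0,0,74],[-0.021,-0.18,0,0,0,0,74],[-0.028,-0.24,0,0,0,0,74],[-0.035,-0.3,0,0,0,0,74]]}}

```text
t: 21.0
eef_pos: [0.4755, 0.0843, 0.1195]
tool_rot: [0.056, 0.998, 0.0, -0.0]
ft_force: [0.0, -0.5, -0.2]
finger_gap: 0.074
```

```bash
python3 go.py .4775 -.027 .1 173.5
```

```text
t 21.0 p [0.4755 0.0843 0.1195] yaw 173.5 gap 74.0 F [ 0.  -0.5 -0.2] j [-0.77  0.08  0.53  2.02 -0.05  1.05  1.24]
dist mm 113.0 deg 0.1
row [-0.0194, -0.1471, 0.026, 0.0, -0.0002, 0.0001]
```

Request:
{"op": "move_arm", "data": {"motion": [[-0.008,-0.06,0,0,0,0,74],[-0.016,-0.12,0,0,0,0,74],[-0.0194,-0.147,0.02,0,0,0,74],[-0.0194,-0.147,0.035,0,0,0,74],[-0.0194,-0.147,0.035,0,0,0,74]]}}

```text
t: 21.5
eef_pos: [0.4768, -0.025, 0.092]
tool_rot: [0.057, 0.998, -0.0, -0.002]
ft_force: [0.0, 0.9, 0.3]
finger_gap: 0.0739
```

```bash
python3 go.py .4775 -.027 .06 173.5
```

```text
t 21.5 p [ 0.4768 -0.025   0.092 ] yaw 173.5 gap 73.9 F [0.  0.9 0.3] j [-0.63  0.12  0.63  2.06 -0.08  0.99  1.5 ]
dist mm 32.1 deg 0.2
row [-0.0013, -0.0025, 0.0427, -0.0002, -0.001, -0.0002]
```

Request:
{"op": "move_arm", "data": {"motion": [[-0.001,-0.002,0.02,0,0,0,74],[-0.001,-0.002,0.04,0,0,0,74],[-0.001,-0.002,0.052,0,0,0,74],[-0.001,-0.002,0.052,0,0,0,74],[-0.001,-0.002,0.052,0,0,0,74]]}}

```text
t: 22.0
eef_pos: [0.479, -0.026, 0.055]
tool_rot: [0.056, 0.998, 0.0, -0.0]
ft_force: [-0.7, 0.5, 0.2]
finger_gap: 0.0735
```

```bash
python3 go.py .4775 -.027 .052 173.5;python3 snap.py scene s16 320 210 400 300 8
```

```text
t 22.0 p [ 0.479 -0.026  0.055] yaw 173.6 gap 73.5 F [-0.7  0.5  0.2] j [-0.61  0.18  0.63  2.09 -0.14  0.91  1.55]
dist mm 3.5 deg 0.1
row [0.0019, -0.0016, 0.004, 0.0001, -0.0001, 0.0004]
```

View pics/s16.png

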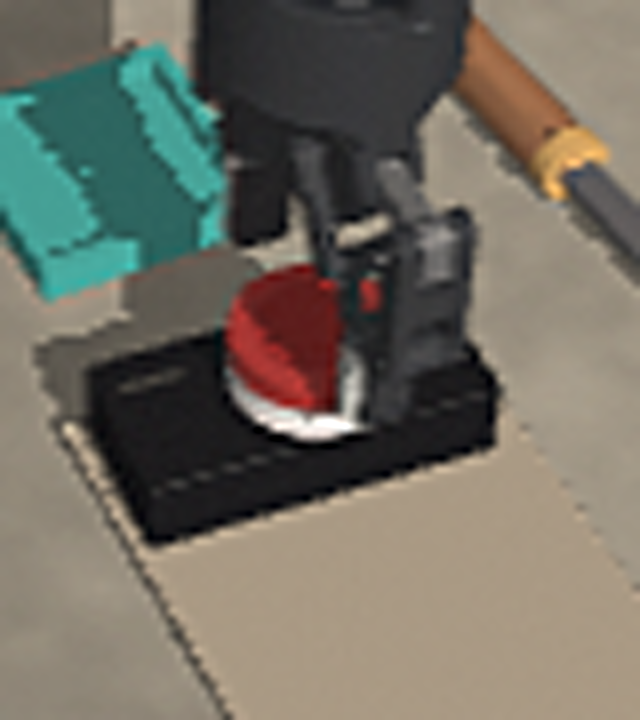

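Straddling the tin; descend 3.5 mm and close.

Request:
{"op": "move_arm", "data": {"motion": [[0.0015,-0.0014,0.004,0,0,0,70],[0.0015,-0.0014,0.004,0,0,0,64],[0.0015,-0.0014,0.004,0,0,0,60],[0.0015,-0.0014,0.004,0,0,0,54],[0.0015,-0.0014,0.004,0,0,0,46]]}}

```text
t: 22.55
eef_pos: [0.4778, -0.0274, 0.0525]
tool_rot: [0.057, 0.998, 0.0, -0.0]
ft_force: [-5.2, -0.2, 13.1]
finger_gap: 0.051
```

Request:
{"op": "move_arm", "data": {"motion": [[0,0,0,0,0,0,46],[0,0,0,0,0,0,46],[0,0,-0.004,0,0,0,46],[0,0,-0.012,0,0,0,46],[0,0,-0.025,0,0,0,46]]}}

```text
t: 23.05
eef_pos: [0.4773, -0.0276, 0.0706]
tool_rot: [0.057, 0.998, -0.0, -0.0]
ft_force: [0.2, 0.2, -0.1]
finger_gap: 0.0512
```

```bash
python3 go.py .664 -.225 .1 173.5;python3 snap.py scene s17 320 190 400 300 7
```

```text
t 23.05 p [ 0.4773 -0.0276  0.0706] yaw 173.5 gap 51.2 F [ 0.2  0.2 -0.1] j [-0.62  0.15  0.63  2.08 -0.11  0.94  1.53]
dist mm 273.3 deg 0.1
row [-0.2771, -0.2334, -0.0394, -0.0001, -0.0003, 0.0001]
```

View pics/s17.png

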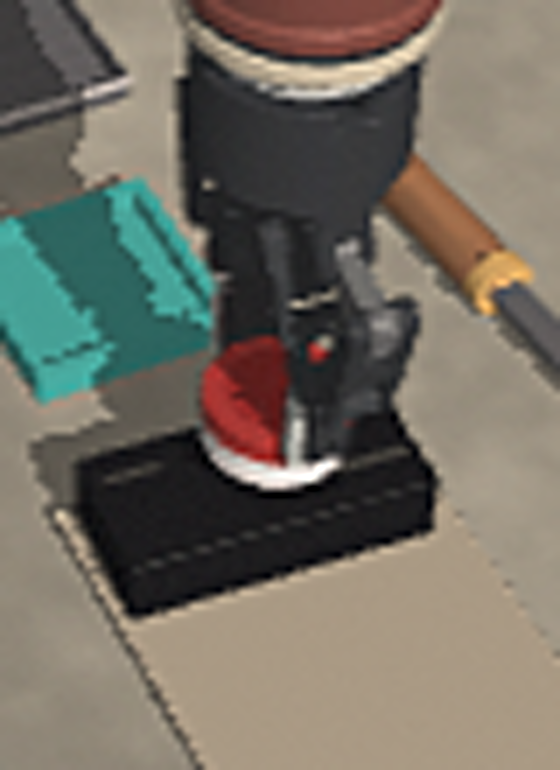

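Request:
{"op": "move_arm", "data": {"motion": [[-0.01,-0.008,-0.03,0,0,-0.005,46],[-0.05,-0.042,-0.06,0,0,-0.01,46],[-0.1,-0.084,-0.06,0,0,-0.022,46],[-0.15,-0.126,-0.06,0,0,-0.022,46],[-0.2,-0.168,-0.06,0,0,-0.022,46]]}}

```text
t: 23.6
eef_pos: [0.6141, -0.1705, 0.116]
tool_rot: [0.021, 1.0, 0.0, 0.001]
ft_force: [0.7, 0.8, -0.8]
finger_gap: 0.0507
```

```bash
python3 go.py .6635 -.2247 .09 177.5
```

```text
t 23.6 p [ 0.6141 -0.1705  0.116 ] yaw 177.6 gap 50.7 F [ 0.7  0.8 -0.8] j [-0.32  0.45  0.68  1.66 -0.31  1.13  1.97]
dist mm 77.8 deg 0.1
row [-0.0688, -0.0694, 0.0347, 0.0002, 0.0003, 0.0004]
```

Request:
{"op": "move_arm", "data": {"motion": [[-0.035,-0.035,0,0,0,0,46],[-0.068,-0.069,0.01,0,0,0,46],[-0.068,-0.069,0.035,0,0,0,46],[-0.068,-0.069,0.05,0,0,0,46],[-0.068,-0.069,0.05,0,0,0,46]]}}

```text
t: 24.1
eef_pos: [0.6599, -0.2224, 0.0759]
tool_rot: [0.022, 1.0, 0.001, -0.002]
ft_force: [-0.6, 0.3, -0.9]
finger_gap: 0.0508
```

```bash
python3 go.py .6635 -.2247 .04 177.5
```

```text
t 24.1 p [ 0.6599 -0.2224  0.0759] yaw 177.5 gap 50.8 F [-0.6  0.3 -0.9] j [-0.18  0.61  0.64  1.53 -0.39  1.13  2.06]
dist mm 36.2 deg 0.2
row [-0.0051, -0.003, 0.0479, 0.0005, -0.0011, 0.0]
```

Request:
{"op": "move_arm", "data": {"motion": [[-0.004,-0.003,0.015,0,0,0,46],[-0.004,-0.003,0.03,0,0,0,46],[-0.004,-0.003,0.044,0,0,0,46],[-0.004,-0.003,0.044,0,0,0,46],[-0.004,-0.003,0.044,0,0,0,46]]}}

```text
t: 24.6
eef_pos: [0.6639, -0.2258, 0.0447]
tool_rot: [0.022, 1.0, 0.0, -0.0]
ft_force: [0.8, -0.7, 0.6]
finger_gap: 0.0507
```

```bash
python3 go.py .6635 -.2247 .023 177.5;python3 snap.py scene s18 210 180 310 290 6;python3 snap.py top t18 310 150 410 260 6
python3 - <<'E'
from ov import *
it=[((0,255,0),box((.6635,-.2247),177.5,.084,.084,0,.014)),((255,255,0),circ((.664,-.2253),.054,.05))]
draw('pics/raw_t18.png','top',it,(330,160,400,245),6,'pics/o8.png');draw('pics/raw_s18.png','scene',it,(225,195,295,280),6,'pics/o9.png')
cv2.imwrite('pics/o89c.png',np.hstack([cv2.imread('pics/o8.png'),cv2.imread('pics/o9.png')])[:,:800])
E
```

```text
t 24.6 p [ 0.6639 -0.2258  0.0447] yaw 177.5 gap 50.7 F [ 0.8 -0.7  0.6] j [-0.17  0.65  0.62  1.54 -0.41  1.09  2.08]
dist mm 21.8 deg 0.0
row [0.0006, 0.0014, 0.029, 0.0001, -0.0001, -0.0001]
```

View pics/o89c.png

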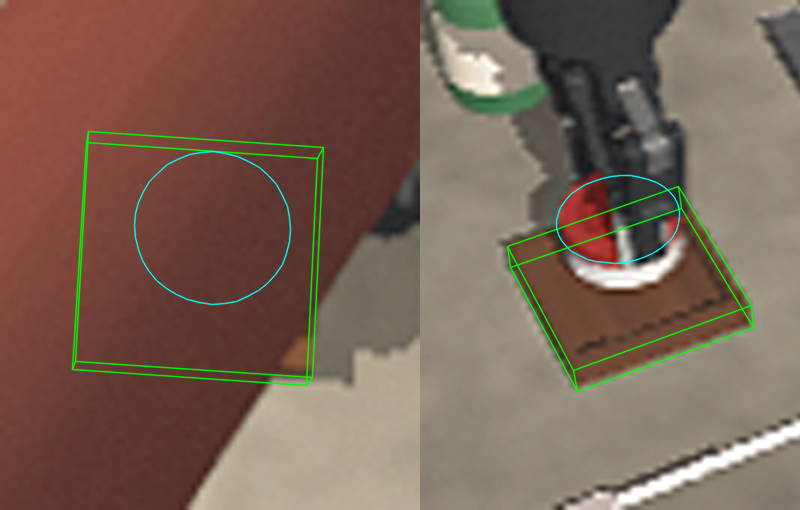

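Request:
{"op": "move_arm", "data": {"motion": [[0.0004,0.0012,0.012,0,0,0,46],[0.0004,0.0012,0.022,0,0,0,46],[0.0004,0.0012,0.028,0,0,0,46],[0.0004,0.0012,0.028,0,0,0,46],[0.0004,0.0012,0.028,0,0,0,46]]}}

```text
t: 25.2
eef_pos: [0.6637, -0.2251, 0.0237]
tool_rot: [0.022, 1.0, 0.0, -0.0]
ft_force: [-0.4, 0.0, -0.5]
finger_gap: 0.0507
```

```bash
python3 go.py .6635 -.2247 .0205 177.5
```

```text
t 25.2 p [ 0.6637 -0.2251  0.0237] yaw 177.5 gap 50.7 F [-0.4  0.  -0.5] j [-0.16  0.67  0.61  1.55 -0.43  1.05  2.09]
dist mm 3.3 deg 0.0
row [0.0003, 0.0005, 0.0043, 0.0001, -0.0001, -0.0001]
```

Request:
{"op": "move_arm", "data": {"motion": [[0,0.0004,0.0018,0,0,0,46],[0,0.0004,0.0034,0,0,0,46],[0,0.0004,0.0034,0,0,0,46]]}}

```text
t: 25.5
eef_pos: [0.6638, -0.2247, 0.0213]
tool_rot: [0.022, 1.0, 0.0, -0.0]
ft_force: [0.1, 0.0, 0.0]
finger_gap: 0.0503
```

Request:
{"op": "move_arm", "data": {"motion": [[0,0,0.001,0,0,0,46],[0,0,0.001,0,0,0,46],[0,0,0.001,0,0,0,46]]}}

```text
t: 25.8
eef_pos: [0.6639, -0.2247, 0.0208]
tool_rot: [0.022, 1.0, 0.0, 0.0]
ft_force: [-0.1, -0.6, 1.3]
finger_gap: 0.0514
```

Request:
{"op": "move_arm", "data": {"motion": [[0,0,0.0006,0,0,0,46],[0,0,0.0006,0,0,0,46],[0,0,0.0006,0,0,0,46]]}}

```text
t: 26.1
eef_pos: [0.6639, -0.2248, 0.0208]
tool_rot: [0.022, 1.0, 0.0, 0.0]
ft_force: [-2.4, 0.6, 5.3]
finger_gap: 0.0507
```

Request:
{"op": "move_arm", "data": {"motion": [[0,0,0,0,0,0,55],[0,0,0,0,0,0,61],[0,0,0,0,0,0,68],[0,0,0,0,0,0,70],[0,0,-0.015,0,0,0,70]]}}

```text
t: 26.6
eef_pos: [0.6628, -0.2243, 0.0301]
tool_rot: [0.022, 1.0, 0.0, -0.001]
ft_force: [0.6, 0.7, -0.2]
finger_gap: 0.0699
```

Request:
{"op": "move_arm", "data": {"motion": [[0,0,-0.03,0,0,0,76],[0,0,-0.06,0,0,0,76],[0,0,-0.09,0,0,0,76],[0,0,-0.09,0,0,0,76]]}}

```text
t: 27.0
eef_pos: [0.6657, -0.2258, 0.1035]
tool_rot: [0.022, 1.0, -0.001, 0.003]
ft_force: [0.8, 0.0, -1.1]
finger_gap: 0.0758
```

```bash
python3 go.py .4812 -.031 .1 172.6;python3 snap.py scene s19 210 180 310 290 6
```

```text
t 27.0 p [ 0.6657 -0.2258  0.1035] yaw 177.5 gap 75.8 F [ 0.8  0.  -1.1] j [-0.19  0.59  0.65  1.5  -0.38  1.17  2.06]
dist mm 268.3 deg 4.9
row [0.2572, 0.2487, 0.0029, -0.0002, 0.0018, 0.027]
```

View pics/s19.png

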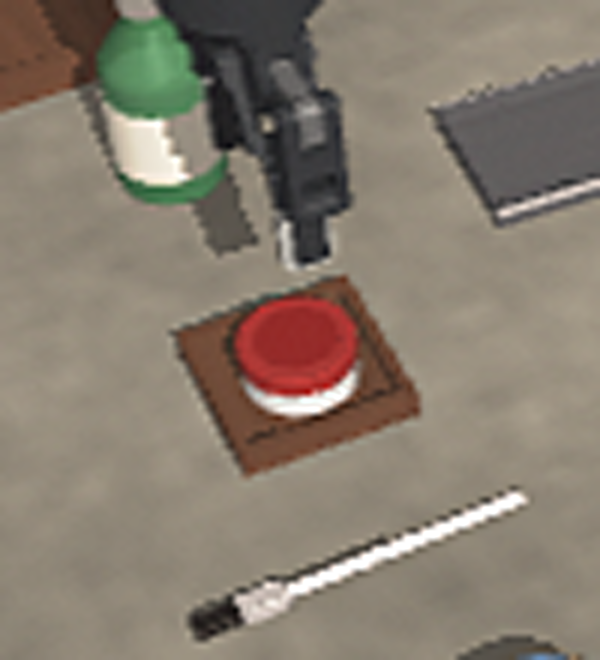

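Request:
{"op": "move_arm", "data": {"motion": [[0.045,0.044,0,0,0,0.01,76],[0.09,0.087,0,0,0,0.02,76],[0.135,0.131,0,0,0,0.027,76],[0.18,0.174,0,0,0,0.027,76],[0.22,0.213,0,0,0,0.027,76]]}}

```text
t: 27.55
eef_pos: [0.5038, -0.0563, 0.0981]
tool_rot: [0.064, 0.998, 0.0, -0.001]
ft_force: [-0.2, 0.6, 0.6]
finger_gap: 0.0758
```

```bash
python3 go.py .4812 -.031 .08 172.6
```

```text
t 27.55 p [ 0.5038 -0.0563  0.0981] yaw 172.7 gap 75.8 F [-0.2  0.6  0.6] j [-0.63  0.19  0.73  1.99 -0.15  1.01  1.61]
dist mm 38.4 deg 0.1
row [0.0341, 0.0296, 0.0242, 0.0001, -0.0005, 0.0004]
```

Request:
{"op": "move_arm", "data": {"motion": [[0.03,0.027,0,0,0,0,76],[0.034,0.0296,0.02,0,0,0,76],[0.034,0.0296,0.035,0,0,0,76],[0.034,0.0296,0.035,0,0,0,76],[0.034,0.0296,0.035,0,0,0,76]]}}

```text
t: 28.05
eef_pos: [0.4837, -0.0336, 0.0725]
tool_rot: [0.065, 0.998, -0.0, -0.0]
ft_force: [0.5, 0.4, 0.4]
finger_gap: 0.0759
```

```bash
python3 go.py .4812 -.031 .04 172.6;python3 snap.py scene s20 310 200 400 300 6
```

```text
t 28.05 p [ 0.4837 -0.0336  0.0725] yaw 172.5 gap 75.9 F [0.5 0.4 0.4] j [-0.68  0.17  0.71  2.07 -0.14  0.95  1.55]
dist mm 32.7 deg 0.1
row [0.0037, 0.0031, 0.0434, -0.0003, -0.0002, -0.0003]
```

View pics/s20.png

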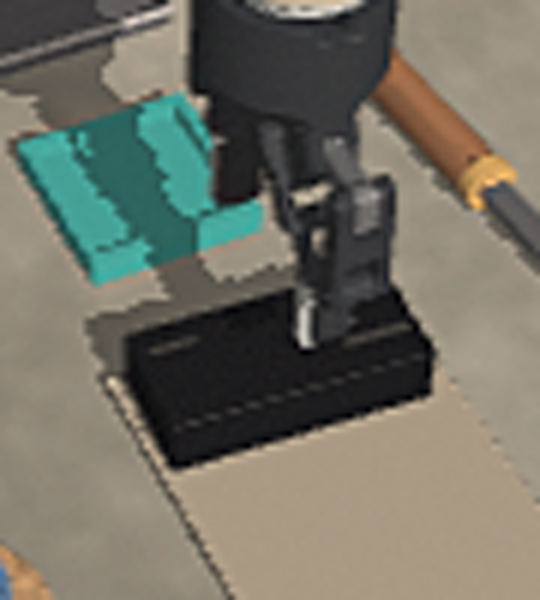

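Request:
{"op": "move_arm", "data": {"motion": [[0.0037,0.0031,0.02,0,0,0,76],[0.0037,0.0031,0.04,0,0,0,76],[0.0037,0.0031,0.063,0,0,0,76],[0.0037,0.0031,0.063,0,0,0,76],[0.0037,0.0031,0.063,0,0,0,76]]}}

```text
t: 28.6
eef_pos: [0.4814, -0.0306, 0.0259]
tool_rot: [0.065, 0.998, -0.0, -0.0]
ft_force: [0.1, -0.5, 0.2]
finger_gap: 0.0757
```

```bash
python3 go.py .4812 -.031 .025 172.6
```

```text
t 28.6 p [ 0.4814 -0.0306  0.0259] yaw 172.6 gap 75.7 F [ 0.1 -0.5  0.2] j [-0.65  0.26  0.69  2.11 -0.22  0.85  1.61]
dist mm 1.0 deg 0.0
row [0.0002, -0.0005, 0.0012, -0.0002, -0.0, -0.0002]
```

Request:
{"op": "move_arm", "data": {"motion": [[0,0,0.001,0,0,0,66],[0,0,0.001,0,0,0,60],[0,0,0.001,0,0,0,54],[0,0,0.001,0,0,0,48],[0,0,0.001,0,0,0,48]]}}

```text
t: 29.1
eef_pos: [0.4818, -0.0299, 0.0259]
tool_rot: [0.065, 0.998, 0.001, 0.001]
ft_force: [-3.9, -0.7, 11.4]
finger_gap: 0.0544
```

Request:
{"op": "move_arm", "data": {"motion": [[0,0,-0.003,0,0,0,48],[0,0,-0.008,0,0,0,48],[0,0,-0.016,0,0,0,48],[0,0,-0.03,0,0,0,48],[0,0,-0.03,0,0,0,48]]}}

```text
t: 29.6
eef_pos: [0.4821, -0.0299, 0.0488]
tool_rot: [0.064, 0.998, 0.001, 0.001]
ft_force: [0.5, 0.2, -0.7]
finger_gap: 0.0535
```

```bash
python3 go.py .4655 -.3055 .1 175.8;python3 snap.py scene s21 310 190 400 300 6
```

```text
t 29.6 p [ 0.4821 -0.0299  0.0488] yaw 172.6 gap 53.5 F [ 0.5  0.2 -0.7] j [-0.67  0.21  0.7   2.09 -0.18  0.89  1.58]
dist mm 280.8 deg 3.2
row [-0.0254, -0.3672, -0.0687, 0.0003, 0.0007, -0.0177]
```

View pics/s21.png

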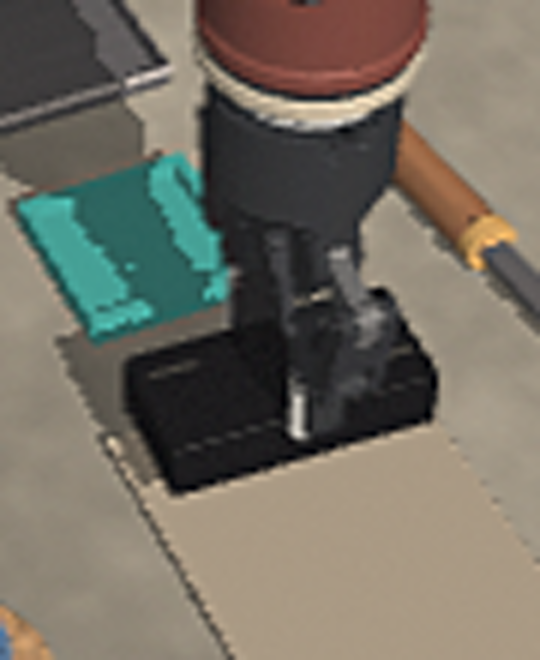

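Request:
{"op": "move_arm", "data": {"motion": [[0,0,-0.03,0,0,0,48],[0,-0.02,-0.06,0,0,0,48],[-0.005,-0.07,-0.075,0,0,0,48],[-0.009,-0.13,-0.075,0,0,-0.009,48],[-0.013,-0.19,-0.075,0,0,-0.0177,48]]}}

```text
t: 30.15
eef_pos: [0.4727, -0.1735, 0.104]
tool_rot: [0.035, 0.999, 0.0, 0.001]
ft_force: [-0.4, -0.7, -1.2]
finger_gap: 0.0543
```

```bash
python3 go.py .4655 -.3055 .1 175.8
python3 - <<'E'
from ov import *
it=[((0,255,0),box((.4655,-.3055),175.8,.144,.08,0,.012))]
draw('pics/scene0.png','scene',it,(275,175,350,225),8,'pics/o10.png')
E
```

```text
t 30.15 p [ 0.4727 -0.1735  0.104 ] yaw 176.0 gap 54.3 F [-0.4 -0.7 -1.2] j [-0.48  0.18  0.82  2.   -0.16  1.02  1.92]
dist mm 132.3 deg 0.2
row [-0.0028, -0.1763, 0.0051, 0.0003, 0.0005, 0.001]
```

View pics/o10.png

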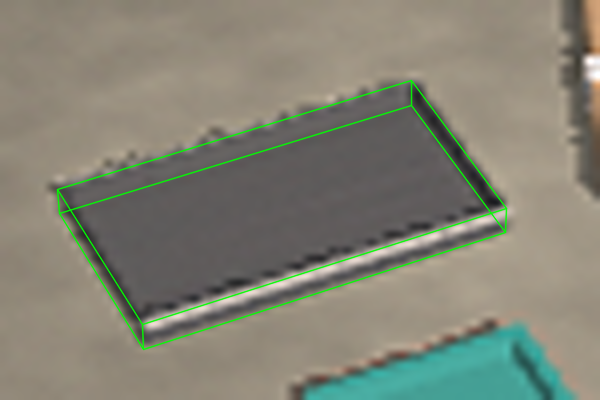

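Holder pose confirmed in both views.

Request:
{"op": "move_arm", "data": {"motion": [[-0.001,-0.06,0,0,0,0,48],[-0.002,-0.115,0,0,0,0,48],[-0.0028,-0.16,0,0,0,0,48],[-0.0028,-0.1763,0.01,0,0,0.001,48],[-0.0028,-0.1763,0.02,0,0,0.001,48]]}}

```text
t: 30.65
eef_pos: [0.464, -0.307, 0.0881]
tool_rot: [0.04, 0.999, -0.001, -0.0]
ft_force: [-0.2, 0.1, -1.0]
finger_gap: 0.0539
```

Request:
{"op": "move_arm", "data": {"motion": [[0,0,0.02,0,0,0,48],[0,0,0.04,0,0,0,48],[0,0,0.045,0,0,0,48],[0,0,0.045,0,0,0,48],[0,0,0.045,0,0,0,48]]}}

```text
t: 31.15
eef_pos: [0.4652, -0.3043, 0.0548]
tool_rot: [0.038, 0.999, 0.0, 0.0]
ft_force: [0.7, 0.3, -0.4]
finger_gap: 0.0539
```

```bash
python3 go.py .4655 -.3055 .04 175.8;python3 snap.py scene s22 260 150 350 240 6;python3 snap.py top t22 360 240 450 350 6
python3 - <<'E'
from ov import *
from rig import read_state
p=np.array(read_state()['eef_pos']);b=p[2]-.0179
it=[((0,255,0),box((.4655,-.3055),175.8,.144,.08,0,.012)),((255,255,0),box(p[:2],175.8,.12,.056,b,b+.03))]
draw('pics/raw_t22.png','top',it,(365,250,435,340),6,'pics/o8.png');draw('pics/raw_s22.png','scene',it,(270,145,340,235),6,'pics/o9.png')
cv2.imwrite('pics/o89d.png',np.hstack([cv2.imread('pics/o8.png'),cv2.imread('pics/o9.png')])[:,:800])
E
```

```text
t 31.15 p [ 0.4652 -0.3043  0.0548] yaw 175.7 gap 53.9 F [ 0.7  0.3 -0.4] j [-0.18  0.4   0.81  1.92 -0.35  0.97  2.3 ]
dist mm 14.9 deg 0.1
row [-0.0005, -0.0016, 0.0197, 0.0001, 0.0001, -0.0007]
```

View pics/o89d.png

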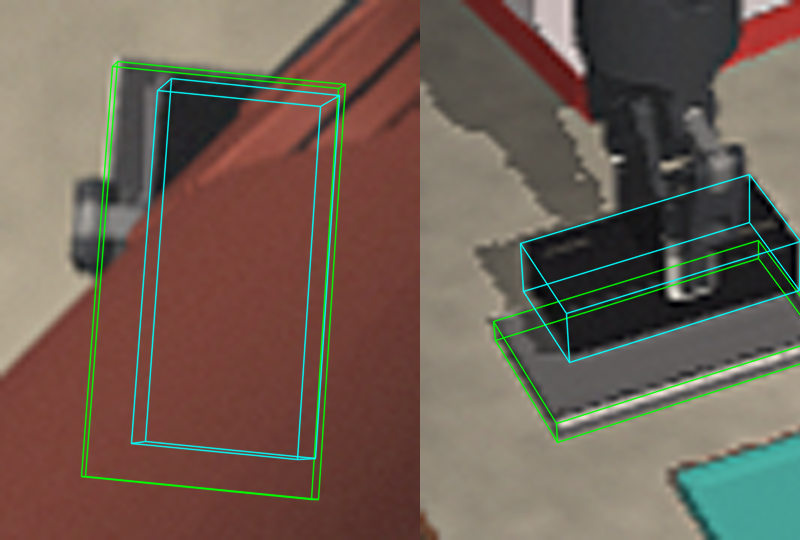

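Request:
{"op": "move_arm", "data": {"motion": [[-0.0005,-0.0016,0.015,0,0,-0.0007,48],[-0.0005,-0.0016,0.03,0,0,-0.0007,48],[-0.0005,-0.0016,0.04,0,0,-0.0007,48],[-0.0005,-0.0016,0.042,0,0,-0.0007,48],[-0.0005,-0.0016,0.042,0,0,-0.0007,48]]}}

```text
t: 31.75
eef_pos: [0.4648, -0.3057, 0.0226]
tool_rot: [0.037, 0.999, 0.0, -0.0]
ft_force: [-0.5, -0.1, -0.8]
finger_gap: 0.0541
```

```bash
python3 go.py .4655 -.3055 .02 175.8
```

```text
t 31.75 p [ 0.4648 -0.3057  0.0226] yaw 175.7 gap 54.1 F [-0.5 -0.1 -0.8] j [-0.14  0.45  0.78  1.94 -0.4   0.91  2.33]
dist mm 2.7 deg 0.1
row [-0.0009, 0.0004, 0.0035, 0.0001, -0.0003, -0.0003]
```

Request:
{"op": "move_arm", "data": {"motion": [[-0.0006,0,0.0015,0,0,0,48],[-0.0006,0,0.0028,0,0,0,48],[-0.0006,0,0.0028,0,0,0,48],[-0.0006,0,0.0036,0,0,0,48],[-0.0006,0,0.0036,0,0,0,48]]}}

```text
t: 32.25
eef_pos: [0.4657, -0.3058, 0.0205]
tool_rot: [0.037, 0.999, 0.0, 0.0]
ft_force: [-0.3, -0.9, -0.7]
finger_gap: 0.0542
```

Request:
{"op": "move_arm", "data": {"motion": [[0,0,0.001,0,0,0,48],[0,0,0.001,0,0,0,48],[0,0,0.001,0,0,0,48],[0,0,0.001,0,0,0,48]]}}

```text
t: 32.65
eef_pos: [0.4657, -0.3058, 0.02]
tool_rot: [0.037, 0.999, 0.0, 0.0]
ft_force: [-1.3, 1.8, 5.7]
finger_gap: 0.0541
```

Request:
{"op": "move_arm", "data": {"motion": [[0,0,0,0,0,0,57],[0,0,0,0,0,0,62],[0,0,0,0,0,0,68],[0,0,0,0,0,0,70],[0,0,-0.015,0,0,0,70]]}}

```text
t: 33.15
eef_pos: [0.4647, -0.3052, 0.0302]
tool_rot: [0.037, 0.999, 0.0, -0.001]
ft_force: [-0.4, 0.2, -0.5]
finger_gap: 0.07
```

Request:
{"op": "move_arm", "data": {"motion": [[0,0,-0.04,0,0,0,70],[0,0,-0.08,0,0,0,70],[0,0,-0.12,0,0,0,70],[0,0,-0.16,0,0,0,70],[0,0,-0.2,0,0,0,70]]}}

```text
t: 33.65
eef_pos: [0.4653, -0.306, 0.183]
tool_rot: [0.037, 0.999, 0.0, 0.0]
ft_force: [0.3, -1.3, 0.4]
finger_gap: 0.0698
```

```bash
python3 go.py .4655 -.3055 .25 175.8;python3 snap.py scene s23 0 0 640 480 1.2;python3 snap.py top t23 0 0 640 480 1.2
```

```text
t 33.65 p [ 0.4653 -0.306   0.183 ] yaw 175.7 gap 69.8 F [ 0.3 -1.3  0.4] j [-0.27  0.23  0.9   1.79 -0.2   1.21  2.18]
dist mm 67.0 deg 0.1
row [-0.0002, 0.0007, -0.0894, 0.0001, 0.0002, -0.0005]
```

View pics/s23.png

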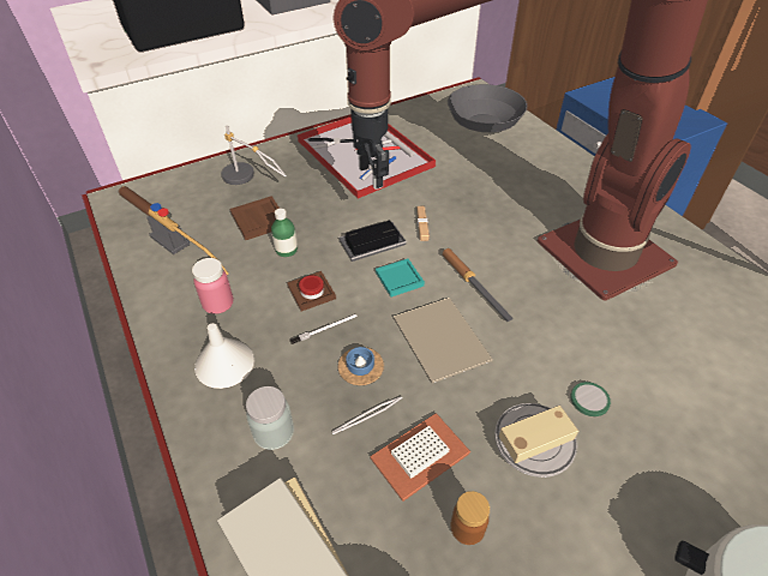

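View pics/t23.png

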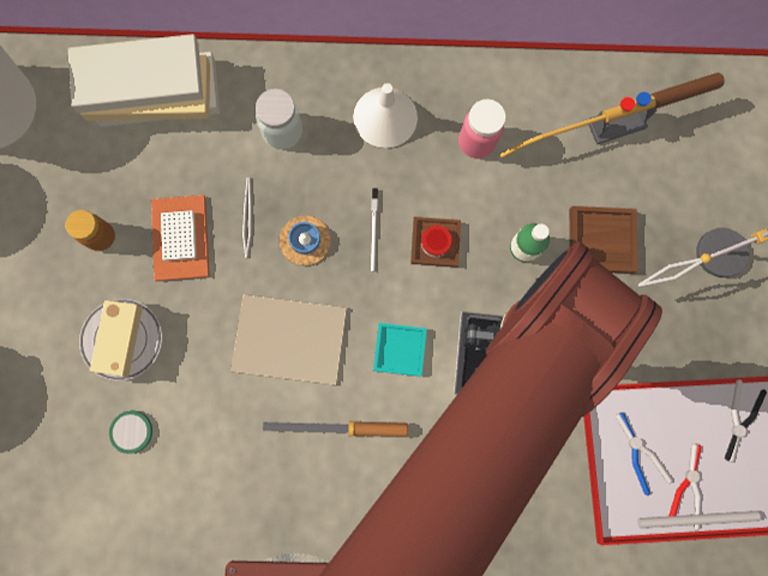

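Run:
```python
from ov import *
G=(0,255,0);C=(255,255,0)
it=[(G,box((.6608,.2306),6.7,.084,.056,.01,.024)),(C,box((.6608,.2306),6.7,.15,.096,0,.01)),(G,box((.4756,.3127),173.5,.12,.056,.03,.06)),(C,circ((.4755,.3125),.14,.03)),
(G,circ((.6631,.0084),.056,.029)),(C,circ((.6631,.0084),.092,.005)),(G,circ((.6638,-.2247),.054,.03)),(C,box((.6638,-.225),177.5,.084,.084,0,.014)),(C,box((.6638,-.225),177.5,.072,.072,.006,.014)),
(G,box((.4656,-.3058),175.8,.12,.056,.002,.032)),(C,box((.4655,-.3055),175.8,.144,.08,0,.012))]
R={'top':[(120,155,185,240),(60,240,140,325),(225,170,285,225),(335,170,395,230)],'scene':[(305,340,395,415),(405,325,490,400),(275,280,325,325),(235,220,285,260),(280,175,345,220)]}
for n,f in(('top','t23'),('scene','s23')):
  ims=[]
  for r in R[n]:
    draw(f'pics/raw_{f}.png',n,it,r,8,'pics/tmp.png');a=cv2.imread('pics/tmp.png');k=min(264/a.shape[1],290/a.shape[0]);a=cv2.resize(a,None,fx=k,fy=k,interpolation=cv2.INTER_AREA);b=np.zeros((290,264,3),np.uint8);b[:a.shape[0],:a.shape[1]]=a;ims.append(b)
  while len(ims)<6:ims.append(np.zeros((290,264,3),np.uint8))
  cv2.imwrite(f'pics/fin_{n}.png',np.vstack([np.hstack(ims[:3]),np.hstack(ims[3:])]))
```

```text
(no output)
```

View pics/fin_top.png

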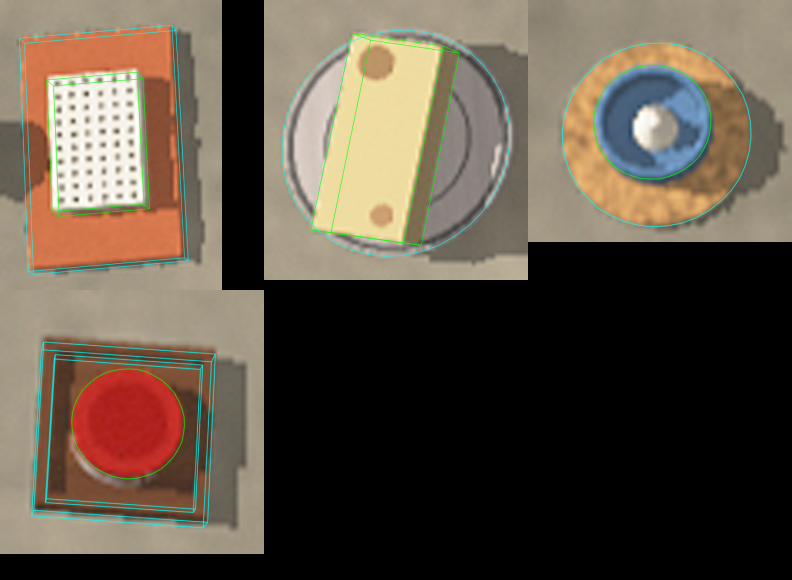

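View pics/fin_scene.png

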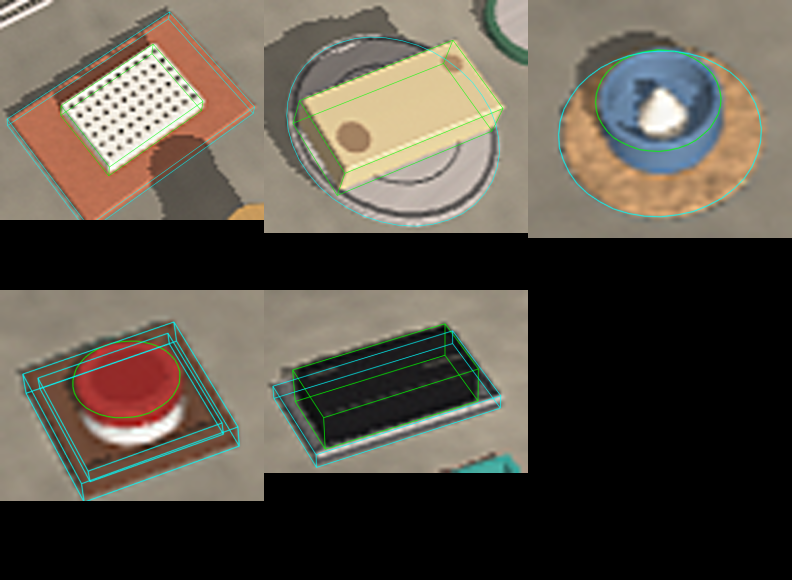

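Request:
{"op": "move_arm", "data": {"motion": [[0,0,0,0,0,0,70],[0,0,0,0,0,0,70],[0,0,0,0,0,0,70],[0,0,0,0,0,0,70],[0,0,0,0,0,0,70]]}}

```text
t: 34.25
eef_pos: [0.4654, -0.3058, 0.1804]
tool_rot: [0.037, 0.999, 0.0, -0.0]
ft_force: [0.2, -0.9, -0.7]
finger_gap: 0.0704
```

```bash
python3 -c "
from rig import *
print(close_job())"
```

```text
the job is handed in; nothing more can be done
None
```

The job is done and handed in at about 34 s of the 128 s allowed. Nothing was dropped; the arm ended clear of everything with the gripper open.

I moved the pieces in the order the piles allowed: flux dish, honeycomb board, magnesia block, solder tin, then charcoal block. This is not the order your task lists them, because the dish, board and tin sat on top of the blocks. I set each piece down until I felt light contact, 5 to 12 N, and then released it.

**Last checks:** I drew each piece's intended position over pictures taken after the last release.
- **Both cameras:** the dish, board, magnesia block and tin sit flat and upright on their places, with the board's long sides parallel to the tile's. Each is within about 2 mm of centre.
- **Scene camera only:** the charcoal block lies flat in its holder. The arm hid it from the top camera, so that one was not confirmed from above.
- **Disagreement:** the two cameras differ by about 1 to 2 mm, which is within the stated calibration. The board may be about 1 mm off the tile's middle.

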